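Stage the bead carrier and hold the annealer's bead door at its mark

TASK

Get the bead annealer ready for your partner to load: lift the bead carrier by its wooden grip, hook it over the bench rail on the free stretch at least 100 mm short of the stop collar, then slide it along the rail, without lifting it off again, until its hook is up against the collar, and leave it hanging there. Then raise the kiln's bead door by its knob until the door's pointer lines up with the index clip on the dial, and finish while still holding the door there (it falls shut if let go). Do not shift the collar, the index clip or anything else on the bench.

Things in the scene. Friction and masses are not known exactly. Their poses are not given: they have to be found in the camera images.
- grip (a point): Centre of the wooden grip of the loose bead carrier (320 g, standing upright on the bench): a straight bar 16 mm wide (carrier x), 94 mm long (carrier y), 20 mm tall, 160 mm above the carrier's underside. Below it hang two hooks and an aluminium tray 60 mm (x) by 110 mm (y) with pins of glass beads up to 50 mm above the underside. Axes: x towards the hooks' open mouth, y along the grip, z up.
- seat (a point): Point midway between the carrier's two hooks where the rail's axis lies when the carrier hangs on the rail, straight below the grip: 104 mm above the carrier's underside, 56 mm below the grip's centre. The hooks, 6 mm steel rod, stand at y = -42 and +42 mm: upright at x = -15 mm, then a half circle of 12 mm inner radius over the top, then a lip at x = +15 mm. Same axes as the grip.
- mouth (a point): Middle of the open side of the carrier's hooks (+x side), 70 mm above its underside: the gap through which the rail enters, 39 mm high between the lip tips above and the beads below. The lip tips reach 23 mm below the inside of the crook, so the carrier must be raised about 30 to 40 mm above its hanging height while the rail passes in, and is then lowered.
- rail_mid (a point): Middle of the axis of the fixed level steel rail, a round bar 16 mm thick and 450 mm long, 200 mm above the bench, on posts 210 mm either side of the middle. Axes: y along the rail towards the kiln, x level across it, away from the robot, z up. The carrier's mouth must face this x. A graphite paddle hangs for good between collar and kiln-end post.
- collar (a point): Centre of the dark steel stop collar clamped round the rail, 32 mm in diameter and 12 mm wide along the rail, with a small thumb screw reaching 38 mm above the rail's axis; axes as the rail's. The carrier slides up to it from the -y side: when its nearer hook touches the collar, the carrier's seat point lies 51 mm from here along -y.
- door (a joint): Angle of the bead door, a steel flap 220 mm wide, 95 mm tall, hung from a level hinge along its upper edge on the kiln's front, which faces the kiln's -y (to the robot's right). 0 is shut (hanging straight down); it grows as the lower edge swings out and up; stop at 1.65 rad. It weighs about 0.4 kg and falls shut when let go.
- hinge (a point): Middle of the door's hinge line, 205 mm above the bench (20 mm below the kiln's top edge). Kiln axes: x along the hinge line, -y straight out of the front, z up. The kiln is a fixed grey box 260 mm wide (x), 280 mm deep (y), 225 mm tall (a thin plate and plug on top reach 245 mm).
- knob (a point): Centre of the door's wooden knob, a barrel 40 mm long (along the hinge line: pinch its flat ends with the fingers closing along the hinge line) and 26 mm in diameter, on a 9 mm stem from the door's middle. With the door shut it lies 62 mm in front of and 50 mm below the hinge line; it turns with the door about the hinge and is free on all other sides.
- pointer (a point): Tip of the dark steel pointer on the end of the hinge pin, beside the kiln's +x side. It is 100 mm from the hinge line; it points level to the rear (+y) when the door is shut and dips as the door rises, by the same angle.
- index (a joint): Angle at which the index clip is set, in the same measure as the door's angle: pointer and clip are in line when the two values are equal.
- mark (a point): Tip of the small steel index clip clamped on the curved aluminium dial on the kiln's +x side, 100 mm from the hinge line: where the pointer's tip must come.
- pinblock: Bystander: a low aluminium block 60 x 90 mm with pins of beads, 52 mm tall, with no hooks or grip. Origin at the centre of its underside.
- jar1: Bystander: amber glass jar 48 mm across, 60 mm tall. Origin at the centre of its underside.
- jar2: Bystander: green glass jar 48 mm across, 60 mm tall. Origin at the centre of its underside.
- paddle: Bystander: graphite paddle lying on the bench, 185 mm long, 18 mm thick, handle to its -x.
- tweezers: Bystander: brass tweezers lying on the bench, 150 mm long, 8 mm thick.

How it is judged:
By the outcome, as a careful person would: the job done as asked, in the order asked, and still so for the second after the job is handed in, while the arm keeps its last pose, push and grip.
It also fails if it takes over 58 s, if anything falls off the work surface, if the arm or the gripper's body presses on something with over 40 N, if the wrist force passes 120 N, or if a joint passes its speed limit or range.

ROBOT

A 6-joint arm with a two-finger parallel gripper is mounted at the origin on the work surface. World frame = base frame: x ahead of the robot, y to its left, z up, the work surface at z = 0. Lengths are in m, angles in degrees, forces in N, time in s.
With the tool pointing down it reaches from about 0.3 to 0.75 m from the base axis. Payload 8.5 kg.
Tool frame: the origin (TCP) lies on the centre line of the jaws, within the pads' length; the fingertips stand 22 mm ahead of it and the grasp point (between the pads) lies 3 mm ahead of it; x points along the fingers, y is the direction in which the jaws open and shut, and the axes are right-handed (so a half turn about x gives the same grasp; the last joint's range is limited). The gripper opens to 88 mm and grips with 3 to 60 N. Pads are 18 mm wide; open, the fingers measure 123 mm over their backs; the gripper's body (75 mm by 187 mm) begins 45 mm behind the grasp point.
Start: joints at [-79.773, 21.807, 74.336, -0, 83.858, -12.336], TCP at [0.211, -0.508, 0.223] pointing down, gripper open.
Joint ranges: [-178.18, 178.18], [-50.72, 133.34], [12.68, 142.11], [-81.47, 261.47], [9.98, 163.14], [-165.26, 165.26]. Speed limits (degrees/s): [136.94, 136.94, 180, 180, 180, 180].

INTERFACE

Orientations are given as a 3x3 rotation matrix whose columns are the frame's x, y, z axes.
In Python, from station import env, viewer gives the robot as it stands.
- The arm moves only by the tool servo_tool, never from a script. Its argument "moves" is a list that holds one entry, the list of rows, each a list of 6 numbers: the shift along the world's x, y, z in mm, then the turn, a rotation vector about the world's x, y, z in degrees. A call has 1 to 20 rows; each row is the pose to reach, as a shift and turn from the pose commanded when the call began; what a row does not reach only later rows make up. A row lasts 1/8 s, in which the tool goes at most 62.5 mm and 10.7 degrees, less where a joint would pass 70% of its speed; a pose out of reach is approached as far as the arm can. A call with a gripper value outside its range is refused whole. "grip" is the gripper's target within -1 to 1 (shut at 1, half-way at 0, fully open at -1), set as the call begins (left out, the last holds). The fingers move at their own pace and stop on an object; "squeeze" is the grip in N (left out, the last holds). Time passes only in rows, so rows that repeat a pose let the fingers close. It gives the time, the measured TCP pose, the force and the opening at its end, in the units of the state.
- env.read_state(): the state, without advancing time (a new reading comes with each control period).
- viewer.snapshot(name): name is "scene" or "top"; returns a dict with "pixels" (400x640x3 uint8, blue, green, red), "fx", "fy", "cx", "cy" (pixels), "k1" (the pictures are not rectified: a ray, as slopes to the right and down, at radius r is drawn at 1 + k1 r^2 times it, then the intrinsics apply), "rvec" (rotation vector, rad) and "tvec" (3), from world to camera coordinates, as OpenCV has them. Camera axes: x right, y down, z forward; pixel columns grow to the right and rows downward; lengths in m; the calibration is good to about 2 mm. A picture is of the moment at which its call begins. There is no depth.
- env.close_job(): hands the job in, once; it reports no verdict.
The state is a dict: "clock": time; "qpos": joint angles; "qd": joint speeds; "tau": joint torques, N m; "ee_pos": TCP position; "orientation": TCP orientation; "contact_force": force on the tool from outside, world axes, zero at the start; "moment": the same for the moment, N m; "opening": finger opening in m.
Only numpy, scipy, OpenCV 4.12 (cv2) and the standard library are available. Lean on these libraries where they do the work, as an engineer would, in place of code of your own. Each camera call takes 0.05 s, during which the arm holds its last target.

## Working session

There is one attempt and no reset: what is moved stays moved. The work goes in short steps, Python scripts to look and compute and a tool call to move; the robot and the scene stay as the last step left them, time stands still between calls to the robot, and variables do not carry over. Pictures are saved under pics/ and viewed, and the job is handed in when it is done.

Besides the shell and the picture viewer there is one more tool, called after "Request:" by a JSON object that holds its "method" and its "body", one argument or row to a line. servo_tool: Moves the arm, as the interface text tells. Its arguments: {"type":"object","properties":{"moves":{"type":"array"},"grip":{"type":"number"},"squeeze":{"type":"number"}},"required":["moves"]}

```bash
ls; mkdir -p pics
cat > h.py <<'E'
import numpy as np, cv2, pickle
from station import env, viewer
def snap(n,f):
    s=viewer.snapshot(n); s={k:(np.array(v) if k in('pixels','rvec','tvec') else v) for k,v in s.items()}
    cv2.imwrite(f'pics/{f}.png',s['pixels']); pickle.dump(s,open(f'pics/{f}.pkl','wb')); return s
def load(f): return pickle.load(open(f'pics/{f}.pkl','rb'))
def ray(s,u,v):
    x=(u-s['cx'])/s['fx'];y=(v-s['cy'])/s['fy']
    rd=np.hypot(x,y); r=rd
    for _ in range(50): r=rd/(1+s['k1']*r*r)
    k=r/rd if rd>0 else 1
    R=cv2.Rodrigues(np.array(s['rvec'],float))[0]; t=np.array(s['tvec'],float).ravel()
    d=R.T@np.array([x*k,y*k,1]); return -R.T@t, d/np.linalg.norm(d)
def plane(s,u,v,z):
    o,d=ray(s,u,v); return o+d*(z-o[2])/d[2]
def proj(s,P):
    R=cv2.Rodrigues(np.array(s['rvec'],float))[0]; c=R@np.array(P,float)+np.array(s['tvec'],float).ravel()
    x,y=c[:2]/c[2]; k=1+s['k1']*(x*x+y*y); return np.array([s['fx']*x*k+s['cx'],s['fy']*y*k+s['cy']])
def tri(s1,p1,s2,p2):
    o1,d1=ray(s1,*p1);o2,d2=ray(s2,*p2)
    A=np.c_[d1,-d2];l=np.linalg.lstsq(A,o2-o1,rcond=None)[0]
    a=o1+d1*l[0];b=o2+d2*l[1];return (a+b)/2,np.linalg.norm(a-b)
E
python3 - <<'E'
from h import *
for n in('scene','top'):
    s=snap(n,n+'0'); print(n,s['fx'],s['k1'],ray(s,320,200))
print(env.read_state())
E
```

```text
pics
scene 428.2975755981474 -0.08250261046714663 (array([ 1.25845102, -0.5550539 ,  0.79152977]), array([-0.65397161,  0.45980002, -0.60075375]))
top 484.319641124185 -0.02854691091430793 (array([ 0.32885194, -0.05322214,  1.45030384]), array([ 0.16320505, -0.02088091, -0.98637118]))
{'clock': 0.1, 'qpos': array([-7.97727232e+01,  2.18357656e+01,  7.43763329e+01, -2.42218961e-03,
        8.38575973e+01, -1.23363250e+01]), 'qd': array([ 0.05699025, -0.02721395, -0.0680131 ,  0.06642677,  0.01434624,
       -0.0112839 ]), 'tau': array([ 3.23920241e-03, -4.38655293e+01, -2.24910897e+01,  7.14745629e-02,
        3.41683079e-02, -7.15259080e-05]), 'ee_pos': array([ 0.2109761 , -0.50765106,  0.22283632]), 'orientation': array([[-2.57344087e-04,  3.83712805e-01, -9.23452444e-01],
       [ 1.18963012e-03, -9.23451704e-01, -3.83712829e-01],
       [-9.99999259e-01, -1.19731307e-03, -2.18831474e-04]]), 'contact_force': array([-0.49582923,  0.71885849, -0.28877513]), 'moment': array([-0.00469965,  0.02306907,  0.00885039]), 'opening': 0.08790263677142537}
```

View pics/scene0.png

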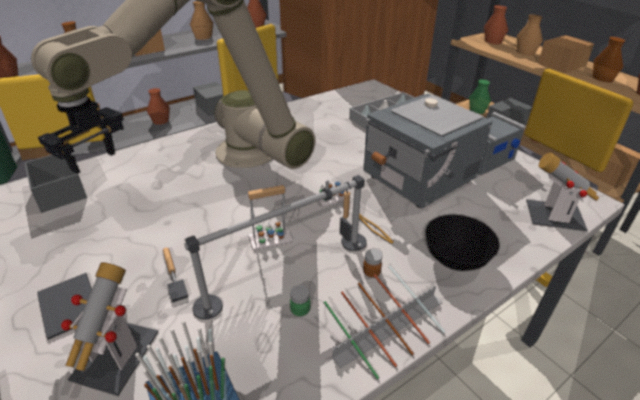

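View pics/top0.png

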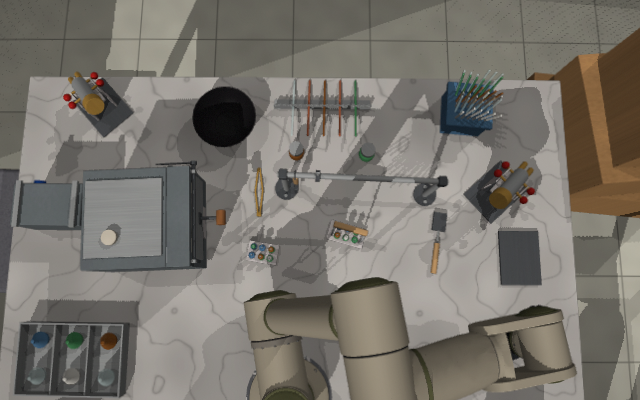

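The top view shows world +x up and −y to the right. The carrier is at about (350,233), the rail runs from (278,178) to (446,182), the collar is at (318,176), the knob at (220,217), and the dial at (185,165). I'll zoom in next.

Run:
```python
from h import *
t=load('top0')['pixels'];s=load('scene0')['pixels']
def crop(im,x0,y0,x1,y1,n,f):
    cv2.imwrite(f'pics/{n}.png',cv2.resize(im[y0:y1,x0:x1],None,fx=f,fy=f,interpolation=cv2.INTER_CUBIC))
crop(t,270,160,460,260,'c1',4)
crop(t,70,150,240,280,'c2',4)
crop(s,180,165,380,315,'c3',4)
crop(s,350,90,500,210,'c4',5)
```

```text
(no output)
```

View pics/c1.png

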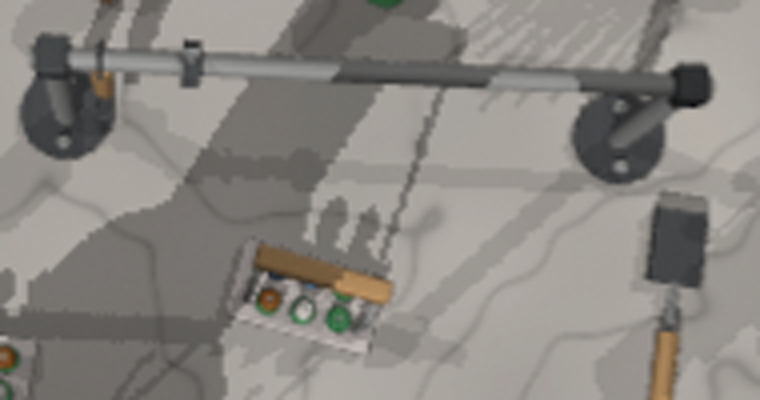

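View pics/c2.png

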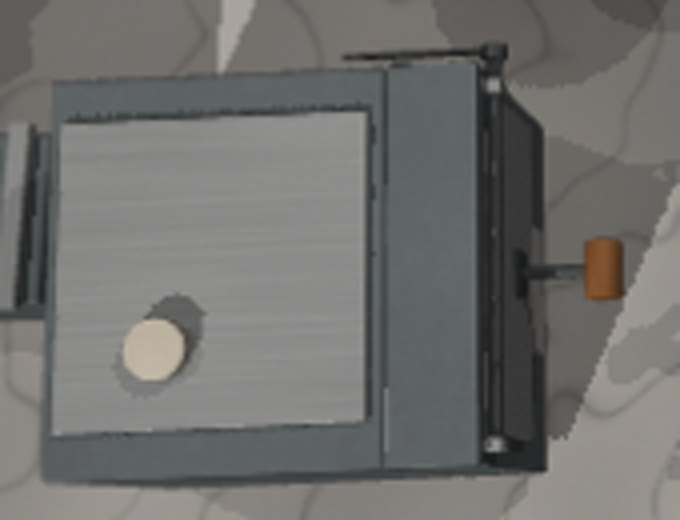

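View pics/c3.png

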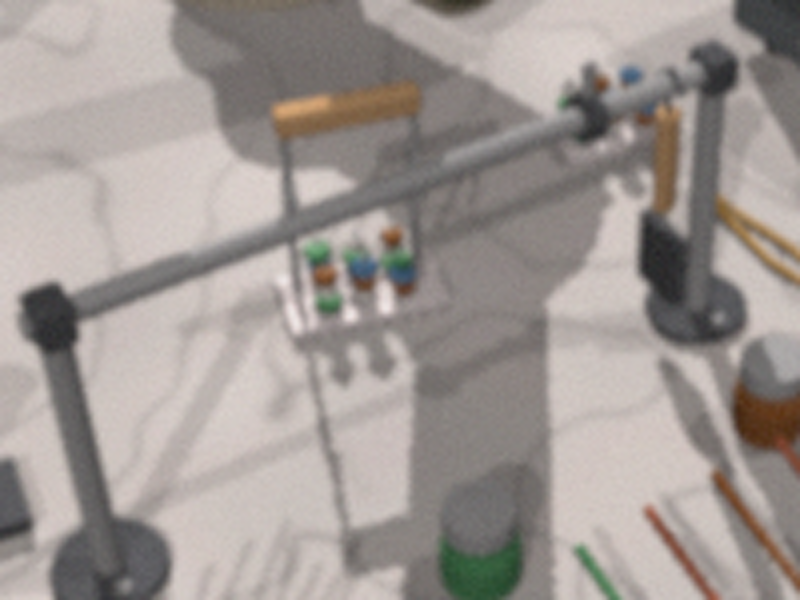

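View pics/c4.png

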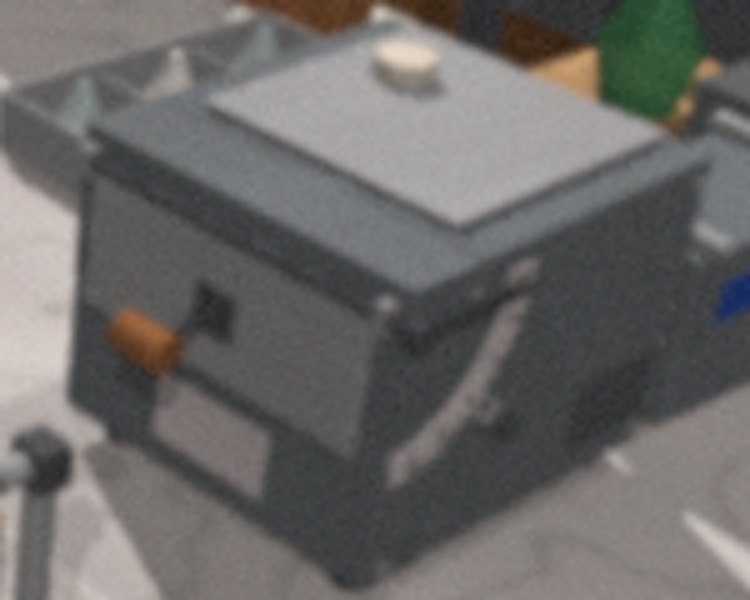

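Run:
```python
from h import *
t=load('top0');s=load('scene0')
def T(x,y): return (270+x/4-.375,160+y/4-.375)
def S(x,y): return (180+x/4-.375,165+y/4-.375)
def K(x,y): return (350+x/5-.4,90+y/5-.4)
f=lambda a:np.round(a*1000,1)
# grip top z=.17 corners
g=[plane(t,*T(*p),.17) for p in[(260,246),(393,284),(386,301),(255,268)]]
print('grip',*map(f,g)); 
a,b=(g[0]+g[3])/2,(g[1]+g[2])/2; print('len',np.linalg.norm(b-a),'ctr',f((a+b)/2),'ang',np.degrees(np.arctan2(*(a-b)[[1,0]])))
print('trayfar corners z~.006',*[f(plane(t,*T(*p),.006)) for p in[(243,238),(228,318),(366,352)]])
# rail axis
r=[plane(t,*T(*p),.2) for p in[(80,60),(660,85)]]
print('rail',*map(f,r),np.degrees(np.arctan2(*(r[0]-r[1])[[1,0]])))
print('posts',*[f(plane(t,*T(*p),.2)) for p in[(52,53),(692,84)]])
print('collar', f(plane(t,*T(191,66),.2)))
print('collar tri',tri(t,T(191,66),s,S(588,113)))
print('knob z .155',f(plane(t,220,217,.155)), tri(t,(70+603/4,150+269/4),s,K(146,343)))
print('hinge ends',f(plane(t,70+492/4,150+85/4,.205)),f(plane(t,70+492/4,150+443/4,.205)))
```

```text
grip [ 484.1 -119.6  170. ] [ 459.6 -207.8  170. ] [ 448.3 -203.   170. ] [ 469.4 -116.3  170. ]
len 0.09040916012593676 ctr [ 465.4 -161.7  170. ] ang 75.3927077146881
trayfar corners z~.006 [ 509.9 -115.3    6. ] [ 449.7 -104.3    6. ] [ 425.4 -207.     6. ]
rail [602.8   0.9 200. ] [ 589.8 -381.6  200. ] 88.04582257216272
posts [607.4  19.5 200. ] [ 590.7 -402.8  200. ]
collar [599.5 -72.4 200. ]
collar tri (array([ 0.59953843, -0.07260637,  0.19917092]), np.float64(0.0005117533435476754))
knob z .155 [494. 189. 155.] (array([0.49364106, 0.18731264, 0.15257358]), np.float64(7.944467249426483e-05))
hinge ends [608.5 255.9 205. ] [374.1 244.5 205. ]
```

Run:
```python
from h import *
s=load('scene0')['pixels'];t=load('top0')['pixels']
def crop(im,x0,y0,x1,y1,n,f):
    cv2.imwrite(f'pics/{n}.png',cv2.resize(im[y0:y1,x0:x1],None,fx=f,fy=f,interpolation=cv2.INTER_CUBIC))
crop(s,240,180,300,255,'c5',8); crop(t,320,212,378,255,'c6',12);crop(s,420,130,480,195,'c7',9)
```

```text
(no output)
```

View pics/c5.png

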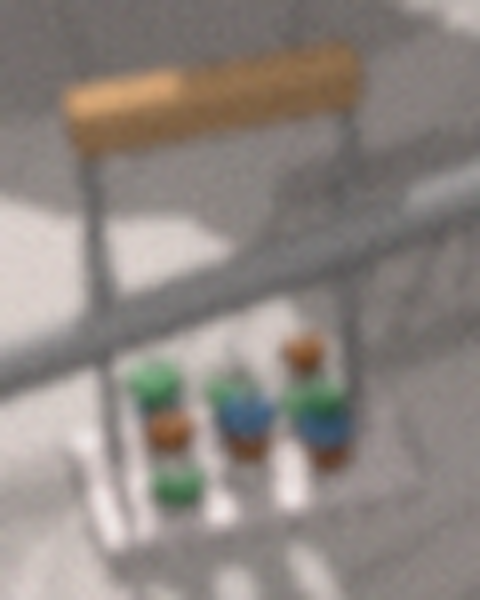

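View pics/c6.png

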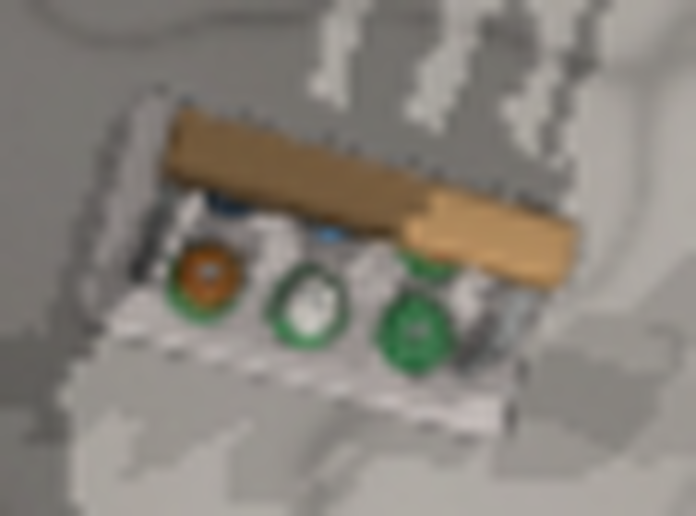

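View pics/c7.png

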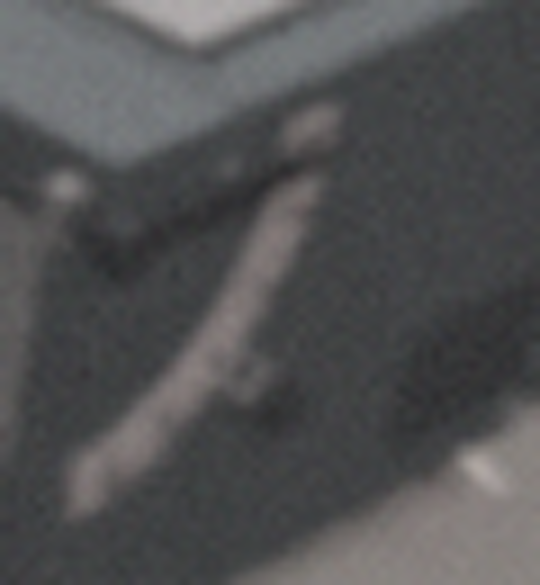

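Run:
```python
from h import *
t=load('top0');s=load('scene0')
f=lambda a:np.round(np.array(a)*1000,1)
def mask(im,x0,y0,x1,y1):
    h=cv2.cvtColor(im,cv2.COLOR_BGR2HSV); m=cv2.inRange(h,(5,90,40),(22,255,255)); z=np.zeros_like(m); z[y0:y1,x0:x1]=m[y0:y1,x0:x1]
    n,l,st,c=cv2.connectedComponentsWithStats(z); i=1+np.argmax(st[1:,4]); return l==i
m=mask(t['pixels'],325,210,380,245)
v,u=np.nonzero(m); P=np.array([plane(t,a,b,.168)[:2] for a,b in zip(u,v)])*1000
print('n',len(u)); r=cv2.minAreaRect(P.astype(np.float32)); print(r)
w,V=np.linalg.eigh(np.cov(P.T)); print('pca',P.mean(0),np.degrees(np.arctan2(V[1,1],V[0,1]))%180,np.sqrt(w*12))
ms=mask(s['pixels'],240,180,300,210); v2,u2=np.nonzero(ms)
print('cent tri',tri(t,(u.mean(),v.mean()),s,(u2.mean(),v2.mean())),len(u2))
# ends tri: scene extents
for du in(0,):
  print('scene L',u2.min(),v2[u2<=u2.min()+2].mean(),'R',u2.max(),v2[u2>=u2.max()-2].mean())
c=np.array([.466,-.1615]);th=np.radians(75.5)
yv=np.array([np.cos(th),np.sin(th)]);xv=np.array([yv[1],-yv[0]])
for sg in(1,-1):
  for x,y,z in[(-15,42,8),(-15,-42,8),(15,-42,81),(15,-42,104)]:
    p=np.r_[c+sg*(x*xv+y*yv)/1000,z/1000]; a=proj(t,p);b=proj(s,p)
    print(sg,x,y,z,'c6',((a-[320,212])*12).round(),'c5',((b-[240,180])*8).round())
mk=mask(t['pixels'],210,205,230,228); v,u=np.nonzero(mk); ms=mask(s['pixels'],365,145,392,170); v2,u2=np.nonzero(ms)
print('knob',tri(t,(u.mean(),v.mean()),s,(u2.mean(),v2.mean())),len(u),len(u2))
P=np.array([plane(t,a,b,.155)[:2] for a,b in zip(u,v)])*1000; print(cv2.minAreaRect(P.astype(np.float32)))
```

```text
n 203
((465.5299072265625, -161.58926391601562), (91.33953857421875, 15.831876754760742), 74.50814056396484)
pca [ 465.60241832 -161.94531478] 74.11806844817562 [15.72927148 91.99839265]
cent tri (array([ 0.46590989, -0.16392883,  0.15921054]), np.float64(0.0027325060898610353)) 272
scene L 248 194.05882352941177 R 284 188.9375
1 -15 42 8 c6 [131. 276.] c5 [351. 397.]
1 -15 -42 8 c6 [459. 364.] c5 [116. 451.]
1 15 -42 81 c6 [521. 218.] c5 [118. 340.]
1 15 -42 104 c6 [532. 207.] c5 [112. 285.]
-1 -15 42 8 c6 [489. 247.] c5 [136. 507.]
-1 -15 -42 8 c6 [162. 160.] c5 [376. 451.]
-1 15 -42 81 c6 [145. 248.] c5 [342. 232.]
-1 15 -42 104 c6 [150. 238.] c5 [339. 178.]
knob (array([0.49345557, 0.1873189 , 0.15393423]), np.float64(0.0015377747707453896)) 146 124
((494.07598876953125, 187.6277618408203), (38.62635040283203, 24.396915435791016), 2.174102544784546)
```

Run:
```python
from h import *
s=load('scene0');t=load('top0')
c=np.array([.466,-.1615]);th=np.radians(74.5)
yv=np.array([np.cos(th),np.sin(th)]);xv=np.array([yv[1],-yv[0]])
im=s['pixels'][180:255,235:305].astype(float)
im=cv2.resize(np.clip((im-40)*1.6,0,255).astype(np.uint8),None,fx=7,fy=7,interpolation=cv2.INTER_CUBIC)
tt=t['pixels'][208:258,320:380]; 
outs=[im]
for sg,col in((1,(0,0,255)),(-1,(255,0,255))):
  o=im.copy()
  for y in(-42,42):
    a=np.linspace(np.pi,0,12)
    pts=[(-15,y,8),(-15,y,104)]+[(15*np.cos(q),y,104+15*np.sin(q)) for q in a]+[(15,y,81)]
    pp=[proj(s,np.r_[c+sg*(x*xv+yy*yv)/1000,z/1000]) for x,yy,z in pts]
    cv2.polylines(o,[np.int32([(q-[235,180]+.5)*7 for q in pp])],False,col,1)
  outs.append(o)
cv2.imwrite('pics/c8.png',cv2.resize(np.hstack(outs),(798,285)))
cv2.imwrite('pics/c8a.png',np.hstack(outs[:1]))
```

```text
(no output)
```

View pics/c8.png

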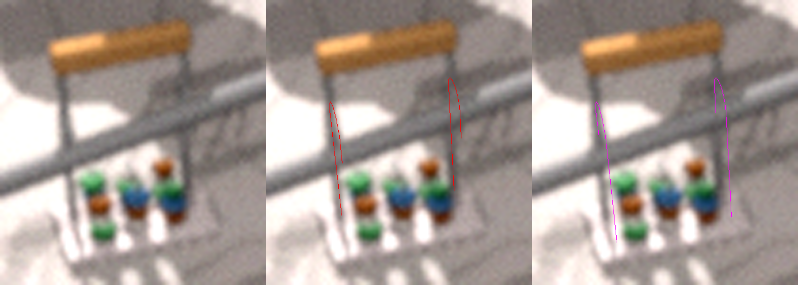

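View pics/c8a.png

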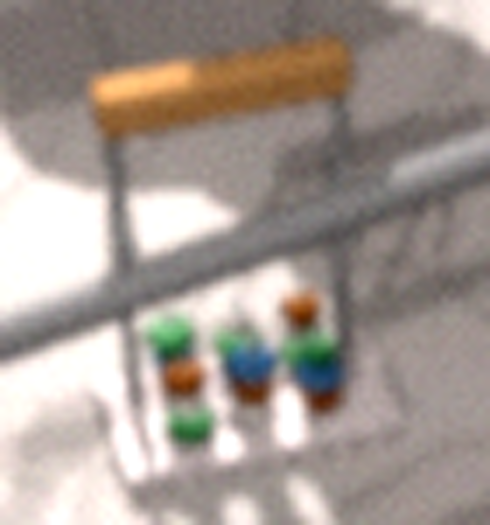

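The right upright runs straight and ends behind the beads, so the mouth faces world +x at about −15.5°. Next is the index angle: I'll define the pointer's plane and project radius-100 points onto the scene view.

Run:
```python
from h import *
t=load('top0');s=load('scene0')
f=lambda a:np.round(np.array(a)*1000,1)
T=lambda x,y:(70+x/4-.375,150+y/4-.375)
S=lambda x,y:(420+x/9-.44,130+y/9-.44)
tip=plane(t,*T(345,57),.205); hub=plane(t,*T(495,50),.205); print('pointer tip/hub',f(tip),f(hub),np.linalg.norm(tip-hub))
print('knob corners kiln edges z.225',f(plane(t,*T(52,82),.225)),f(plane(t,*T(478,65),.225)),f(plane(t,*T(480,468),.225)))
print('tri hub', tri(t,T(495,50),s,S(115,260)),'tip',tri(t,T(345,57),s,S(310,165)))
for ang in(2.5,):
  a=np.radians(ang); kx=np.array([np.cos(a),np.sin(a),0]);ky=np.array([-kx[1],kx[0],0])
  knob=np.array([.4936,.1875,.155]); H=knob+.062*ky; H[2]=.205; print('hinge mid from knob',f(H))
  hb=H+kx*np.dot(hub-H,kx); print('pointer plane offset',np.dot(hub-H,kx),np.dot(tip-H,kx), 'hinge pt',f(hb))
  c=cv2.resize(s['pixels'][130:195,420:480],None,fx=9,fy=9,interpolation=cv2.INTER_CUBIC)
  for d in range(0,96,5):
    q=np.radians(d); p=hb+.1*(ky*np.cos(q)-np.array([0,0,np.sin(q)])); x=(proj(s,p)-[420,130]+.5)*9
    cv2.circle(c,tuple(np.int32(x)),2,(0,0,255) if d%15 else (0,255,0),-1)
  cv2.circle(c,tuple(np.int32((proj(s,hb)-[420,130]+.5)*9)),3,(255,0,0),-1)
  cv2.imwrite('pics/c9.png',c)
```

```text
pointer tip/hub [627.7 355.8 205. ] [633.2 256.2 205. ] 0.09975253608639288
knob corners kiln edges z.225 [604.6 541.1 225. ] [618.2 261.8 225. ] [358.6 247.6 225. ]
tri hub (array([0.63219904, 0.25480005, 0.20019737]), np.float64(0.006410704066382176)) tip (array([0.6253579 , 0.35350973, 0.19874135]), np.float64(0.010666578397483919))
hinge mid from knob [490.9 249.4 205. ]
pointer plane offset 0.14251136725443478 0.14127709799103289 hinge pt [633.3 255.7 205. ]
```

View pics/c9.png

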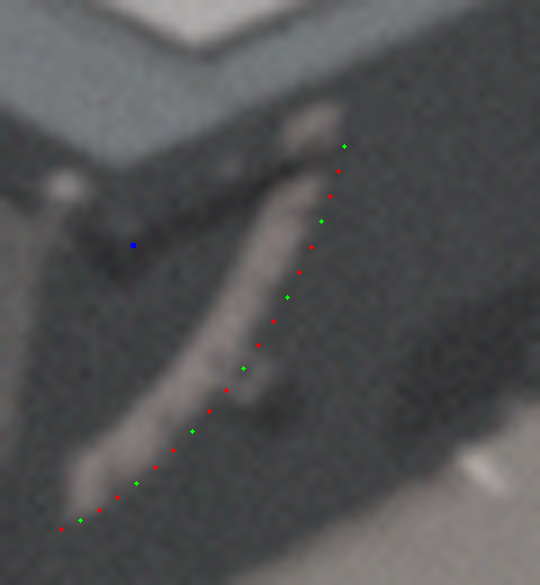

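Index is roughly 43°, to be refined as the pointer nears the clip. Now I'll move above the grip.

Request:
{"method": "servo_tool", "body": {
  "moves": [
    [[20,30,17,0,0,5],[50,70,17,0,0,12],[90,125,17,0,0,20],[135,185,17,0,0,29],[180,245,17,0,0,38],[220,300,17,0,0,46],[245,335,17,0,0,51],[255,346,17,0,0,52],[255,346,17,0,0,52],[255,346,17,0,0,52]]
  ],
  "grip": -1
}}

```text
clock: 1.35
ee_pos: [0.4656, -0.1624, 0.2401]
orientation: [[-0.001, 0.964, -0.267], [0.0, -0.267, -0.964], [-1.0, -0.001, 0.0]]
contact_force: [0.3, -0.1, 0.6]
opening: 0.088
```

Run:
```python
from h import *
snap('top','top1');s=snap('scene','scene1')
a=cv2.resize(load('top1')['pixels'][140:280,270:430],None,fx=2.5,fy=2.5,interpolation=cv2.INTER_CUBIC);b=cv2.resize(s['pixels'][120:260,200:360],None,fx=2.5,fy=2.5,interpolation=cv2.INTER_CUBIC)
cv2.imwrite('pics/d1.png',np.hstack([a,b]))
```

```text
(no output)
```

View pics/d1.png

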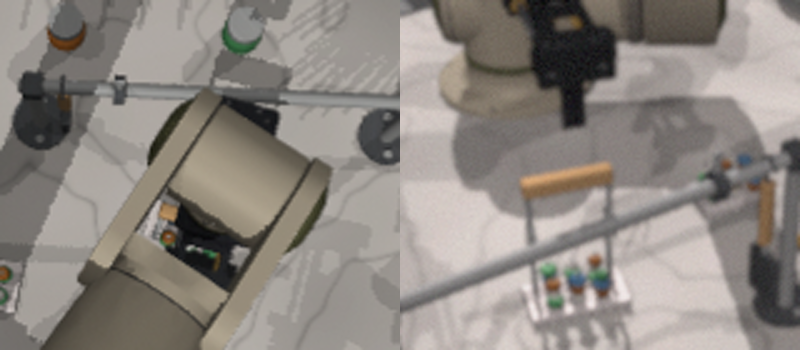

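The gripper sits over the grip and the carrier is undisturbed. Descend and close.

Request:
{"method": "servo_tool", "body": {
  "moves": [
    [[0,0,-20,0,0,0],[0,0,-45,0,0,0],[0,0,-65,0,0,0],[0,0,-77,0,0,0],[0,0,-77,0,0,0],[0,0,-77,0,0,0]]
  ]
}}

```text
clock: 2.2
ee_pos: [0.4663, -0.1623, 0.1641]
orientation: [[0.001, 0.964, -0.267], [-0.001, -0.267, -0.964], [-1.0, 0.001, 0.0]]
contact_force: [0.5, 0.2, 1.3]
opening: 0.0883
```

Request:
{"method": "servo_tool", "body": {
  "moves": [
    [[0,0,0,0,0,0],[0,0,0,0,0,0],[0,0,0,0,0,0],[0,0,0,0,0,0],[0,0,0,0,0,0],[0,0,0,0,0,0],[0,0,0,0,0,0],[0,0,0,0,0,0]]
  ],
  "grip": 1,
  "squeeze": 30
}}

```text
clock: 3.2
ee_pos: [0.466, -0.1619, 0.1633]
orientation: [[-0.0, 0.964, -0.266], [0.0, -0.266, -0.964], [-1.0, -0.0, -0.0]]
contact_force: [0.6, 0.1, 0.6]
opening: 0.0106
```

Opening is 10.6 mm, less than the 16 mm bar, so I'll check.

Run:
```python
from h import *
print(env.read_state()['opening'])
s=snap('scene','scene2');t=snap('top','top2')
a=cv2.resize(t['pixels'][180:260,310:400],None,fx=4,fy=4,interpolation=cv2.INTER_CUBIC)[:320];b=cv2.resize(s['pixels'][140:260,220:320],None,fx=4,fy=4,interpolation=cv2.INTER_CUBIC)
cv2.imwrite('pics/d2.png',b);cv2.imwrite('pics/d2t.png',a);print(env.read_state()['opening'])
```

```text
0.010639054777492827
0.0023183830303147098
```

View pics/d2.png

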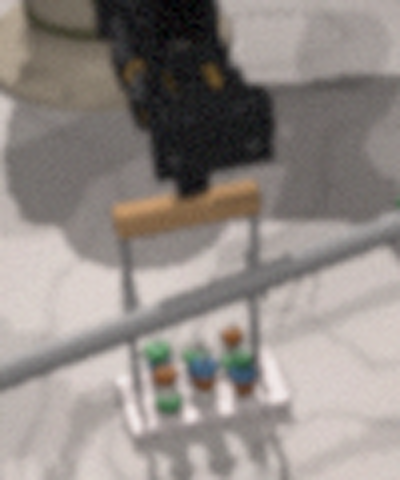

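Run:
```python
from h import *
s=load('scene2');t=load('top2');st=env.read_state();print(st['ee_pos'],st['qpos'],st['opening'])
for z in(.141,.163,.208): print((proj(s,[.466,-.162,z])-[220,140])*4, proj(t,[.466,-.162,z]))
s0=load('scene0');print('start fingertip proj',proj(s0,[.211,-.508,.2]),proj(load('top0'),[.211,-.508,.2]))
im=s0['pixels'][80:190,20:140];cv2.imwrite('pics/d3.png',cv2.resize(im,None,fx=5,fy=5))
```

```text
[ 0.4660288  -0.16188068  0.16334955] [-3.29346724e+01  1.93991761e+01  8.88902555e+01  1.51824997e-03
  7.17119891e+01 -1.74962171e+01] 0.0023183830303147098
[189.27606496 229.71235983] [349.69908225 229.19561864]
[186.97245443 201.62972138] [350.38097453 228.3417836 ]
[182.11266042 142.00122236] [351.84961029 226.50274185]
start fingertip proj [ 97.98219825 174.88653546] [489.29565943 328.90931266]
```

View pics/d3.png

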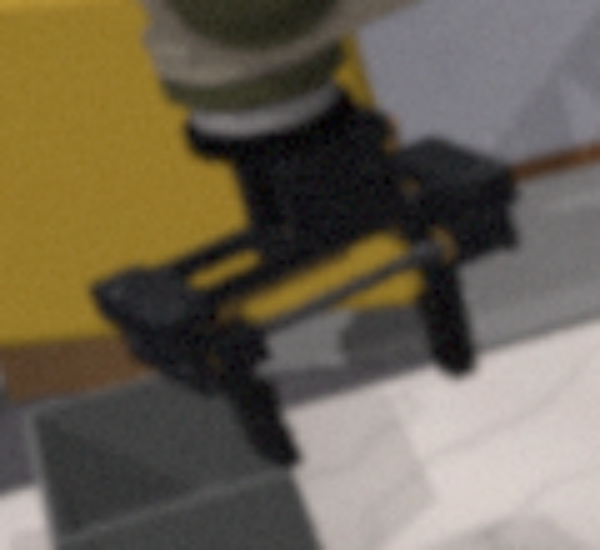

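View pics/d2t.png

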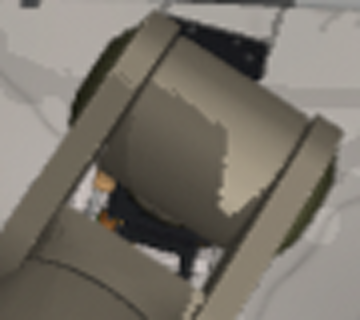

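The fingers closed above the bar: the real fingertips seem higher than the claimed geometry. I'll measure the offset from the pictures I have.

Run:
```python
from h import *
s0=load('scene0');s1=load('scene1');s2=load('scene2')
d=np.array([.384,-.923,0])
for off in(.044,.0615,-.044,-.0615):
  for z in(.201,.241): print('start',off,z,((proj(s0,np.array([.211,-.508,z])+off*d)-[20,80])*5).round())
d=np.array([.964,-.267,0])
for off in(.044,.0615):
  for z in(.218,.258): print('above',off,z,proj(s1,np.array([.4656,-.1624,z])+off*d).round(1))
cv2.imwrite('pics/d4.png',cv2.resize(s1['pixels'][110:210,220:320],None,fx=6,fy=6,interpolation=cv2.INTER_CUBIC))
```

```text
start 0.044 0.201 [313. 514.]
start 0.044 0.241 [287. 446.]
start 0.0615 0.201 [282. 531.]
start 0.0615 0.241 [255. 463.]
start -0.044 0.201 [462. 433.]
start -0.044 0.241 [441. 367.]
start -0.0615 0.201 [490. 418.]
start -0.0615 0.241 [470. 352.]
above 0.044 0.218 [269.4 181.7]
above 0.044 0.258 [268.3 167.4]
above 0.0615 0.218 [271.2 185.8]
above 0.0615 0.258 [270.1 171.4]
```

View pics/d4.png

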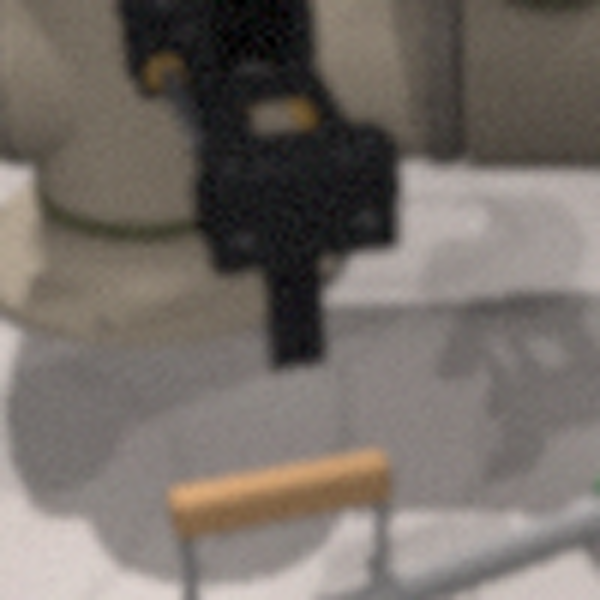

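Run:
```python
from h import *
t=load('top1')
cv2.imwrite('pics/d5.png',cv2.resize(t['pixels'][165:255,310:410],None,fx=7,fy=7,interpolation=cv2.INTER_CUBIC)[:600])
t=load('top2')
cv2.imwrite('pics/d6.png',cv2.resize(t['pixels'][165:255,310:410],None,fx=7,fy=7,interpolation=cv2.INTER_CUBIC)[:600])
```

```text
(no output)
```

View pics/d5.png

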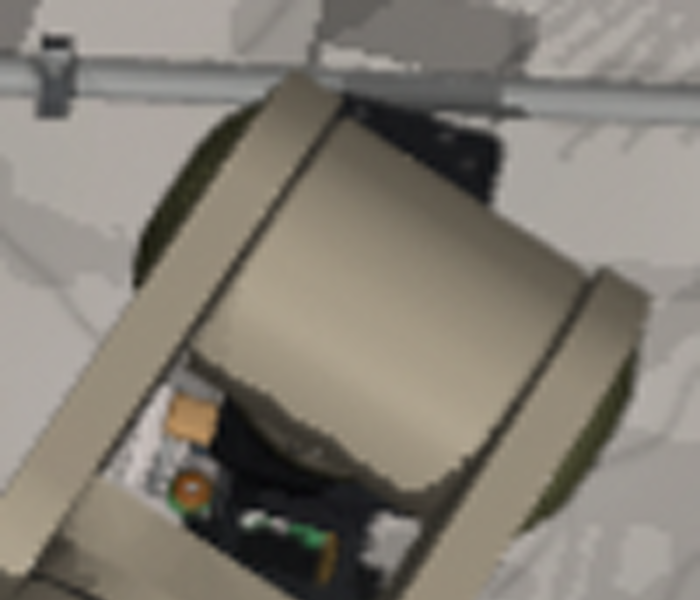

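View pics/d6.png

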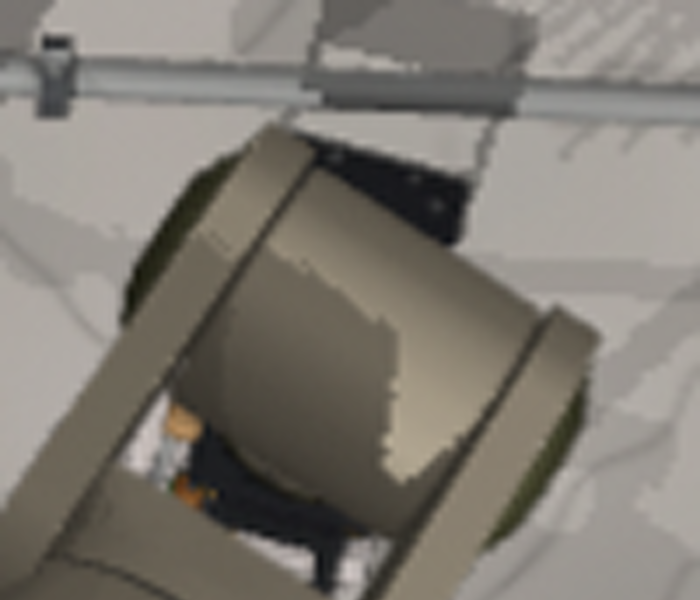

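Run:
```python
from h import *
t=load('top1');s=load('scene1')
A=(310+500/7-.43,165+140/7-.43)
for q in((203,150),(203,165),(205,180)):
  print(q,tri(t,A,s,(220+q[0]/6-.4,110+q[1]/6-.4)))
d=np.array([.964,-.267,0]);w=np.array([.267,.964,0])
for z in(.282,.317,.34): print(z, np.array([.4656,-.1624,z])+.0935*d-.0375*w, proj(t,np.array([.4656,-.1624,z])+.0935*d-.0375*w),A)
# start pose: body
s0=load('scene0')
```

```text
(203, 150) (array([ 0.54289744, -0.2169058 ,  0.37168777]), np.float64(0.005832070402147641))
(203, 165) (array([ 0.54386772, -0.21776216,  0.36659792]), np.float64(0.006045182839534288))
(205, 180) (array([ 0.54499526, -0.21832004,  0.3614511 ]), np.float64(0.0055792890640402664))
0.282 [ 0.5457215 -0.2235145  0.282    ] [379.40332843 191.09551639] (380.99857142857144, 184.57)
0.317 [ 0.5457215 -0.2235145  0.317    ] [381.50584923 188.43304435] (380.99857142857144, 184.57)
0.34 [ 0.5457215 -0.2235145  0.34     ] [382.95723961 186.59497828] (380.99857142857144, 184.57)
```

The gripper body's corner triangulates to the expected x and y but too high, so the tool sits about 35 mm above what the reported pose implies, and laterally it's fine. I'll reopen and descend by that much, checking by picture.

Request:
{"method": "servo_tool", "body": {
  "moves": [
    [[0,0,10,0,0,0],[0,0,10,0,0,0],[0,0,10,0,0,0],[0,0,10,0,0,0],[0,0,10,0,0,0],[0,0,10,0,0,0],[0,0,10,0,0,0],[0,0,10,0,0,0]]
  ],
  "grip": -1
}}

```text
clock: 4.3
ee_pos: [0.466, -0.1619, 0.1733]
orientation: [[-0.0, 0.964, -0.266], [0.0, -0.266, -0.964], [-1.0, -0.0, -0.0]]
contact_force: [-1.1, 0.2, -0.7]
opening: 0.0802
```

Request:
{"method": "servo_tool", "body": {
  "moves": [
    [[0,0,-12,0,0,0],[0,0,-26,0,0,0],[0,0,-38,0,0,0],[0,0,-43,0,0,0],[0,0,-43,0,0,0],[0,0,-43,0,0,0]]
  ]
}}

```text
clock: 5.05
ee_pos: [0.4662, -0.162, 0.1306]
orientation: [[0.001, 0.964, -0.266], [-0.0, -0.266, -0.964], [-1.0, 0.001, 0.0]]
contact_force: [0.3, 0.4, 0.5]
opening: 0.0879
```

Run:
```python
from h import *
s=snap('scene','scene3')
d=np.array([.964,-.267,0])
for z in(.108,.13,.143): print(z,((proj(s,np.array([.466,-.162,z])+.05*d)-[220,110])*6).round())
cv2.imwrite('pics/d7.png',cv2.resize(s['pixels'][130:230,220:320],None,fx=6,fy=6,interpolation=cv2.INTER_CUBIC))
```

```text
0.108 [318. 656.]
0.13 [314. 614.]
0.143 [313. 590.]
```

View pics/d7.png

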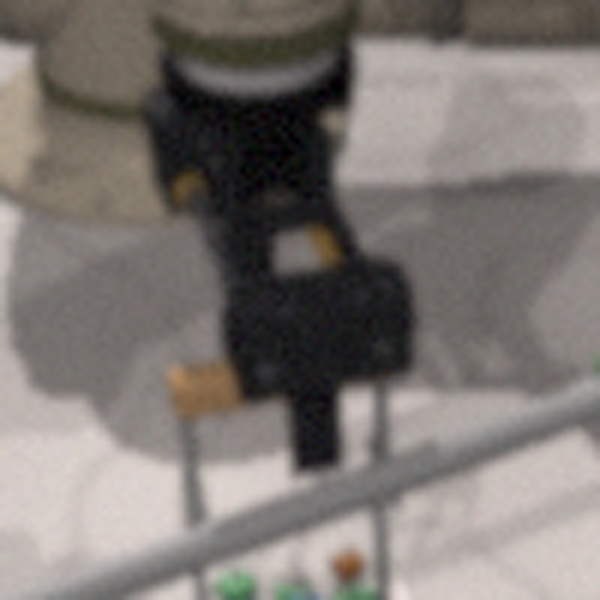

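The tip is now at z≈143 mm in the picture, at (315,468) in the crop, with the near finger in front of the grip. Close.

Request:
{"method": "servo_tool", "body": {
  "moves": [
    [[0,0,0,0,0,0],[0,0,0,0,0,0],[0,0,0,0,0,0],[0,0,0,0,0,0],[0,0,0,0,0,0],[0,0,0,0,0,0],[0,0,0,0,0,0],[0,0,0,0,0,0],[0,0,0,0,0,0]]
  ],
  "grip": 1,
  "squeeze": 35
}}

```text
clock: 6.22
ee_pos: [0.466, -0.1618, 0.1303]
orientation: [[-0.0, 0.964, -0.266], [0.0, -0.266, -0.964], [-1.0, -0.0, -0.0]]
contact_force: [-0.3, -0.7, -1.1]
opening: 0.0156
```

Gripped at 15.6 mm. Lift, move to the free stretch, and turn.

Request:
{"method": "servo_tool", "body": {
  "moves": [
    [[0,0,10,0,0,0],[0,0,30,0,0,0],[0,0,60,0,0,0],[0,0,90,0,0,0],[0,0,115,0,0,0],[0,-5,128,0,0,2],[5,-20,130,0,0,4],[15,-40,130,0,0,7],[25,-60,130,0,0,9],[35,-80,130,0,0,11],[44,-92,130,0,0,13],[50,-98,130,0,0,13.3],[50,-98,130,0,0,13.3],[50,-98,130,0,0,13.3],[50,-98,130,0,0,13.3]]
  ]
}}

```text
clock: 8.1
ee_pos: [0.5158, -0.2595, 0.2606]
orientation: [[0.0, 0.999, -0.037], [-0.0, -0.037, -0.999], [-1.0, 0.0, 0.0]]
contact_force: [0.4, 0.4, -2.8]
opening: 0.0159
```

Run:
```python
from h import *
s=snap('scene','scene4');t=snap('top','top4');t0=load('top0')
f=lambda a:np.round(np.array(a)*1000,1)
# rail edges from initial top image by gradient along columns
g=cv2.cvtColor(t0['pixels'],cv2.COLOR_BGR2GRAY).astype(float)
for u in(300,330,345,370,395,410,425):
  vc=178+ (u-290)*4.2/150+(-1.5)
  col=cv2.resize(g[170:190,u:u+1],(1,400),interpolation=cv2.INTER_CUBIC).ravel(); d=np.diff(col)
  print(u,[f"{(i+1)/20-.5+170:.2f}" for i in (np.argmin(d),np.argmax(d))], [int(x) for x in g[170:190,u]])
a=cv2.resize(s['pixels'][110:290,150:350],None,fx=4,fy=4,interpolation=cv2.INTER_CUBIC)[:600]
cv2.imwrite('pics/d8.png',a);cv2.imwrite('pics/d8t.png',cv2.resize(t['pixels'][150:270,300:460],None,fx=4,fy=4,interpolation=cv2.INTER_CUBIC))
```

```text
300 ['171.50', '173.80'] [166, 167, 123, 120, 143, 154, 152, 129, 143, 146, 143, 146, 145, 143, 139, 134, 136, 139, 137, 133]
330 ['173.00', '174.85'] [167, 167, 168, 132, 110, 129, 145, 155, 137, 143, 163, 166, 159, 124, 115, 115, 115, 115, 115, 116]
345 ['178.85', '176.00'] [90, 85, 88, 93, 100, 111, 134, 146, 147, 126, 116, 113, 113, 113, 113, 113, 113, 113, 114, 114]
370 ['179.30', '180.90'] [114, 113, 114, 113, 112, 104, 94, 96, 90, 77, 63, 124, 159, 163, 162, 163, 163, 162, 163, 161]
395 ['175.25', '177.95'] [153, 165, 167, 159, 143, 131, 102, 104, 130, 143, 148, 138, 132, 148, 163, 164, 165, 165, 164, 165]
410 ['176.50', '182.85'] [168, 164, 162, 152, 147, 139, 143, 101, 110, 137, 147, 147, 129, 152, 168, 170, 170, 170, 170, 170]
425 ['177.45', '184.50'] [164, 164, 155, 153, 158, 162, 158, 146, 105, 94, 94, 87, 75, 54, 48, 109, 98, 93, 61, 50]
```

View pics/d8.png

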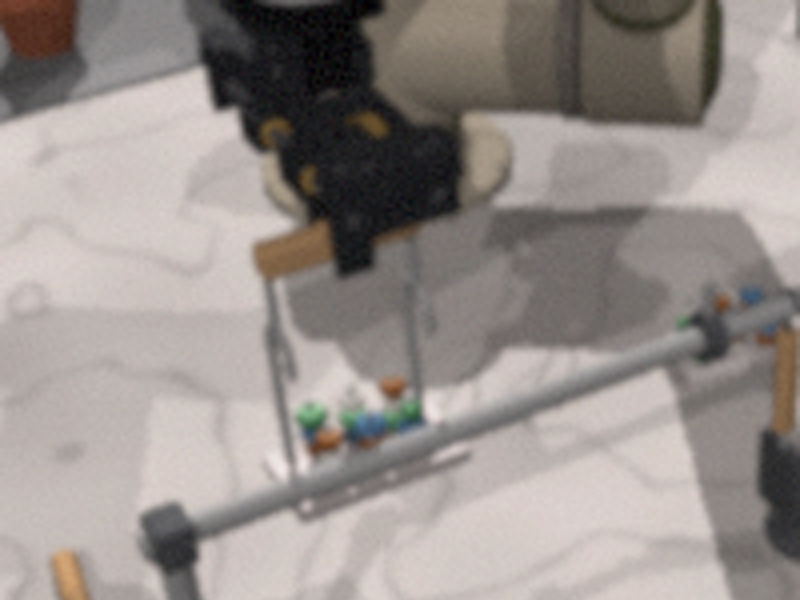

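View pics/d8t.png

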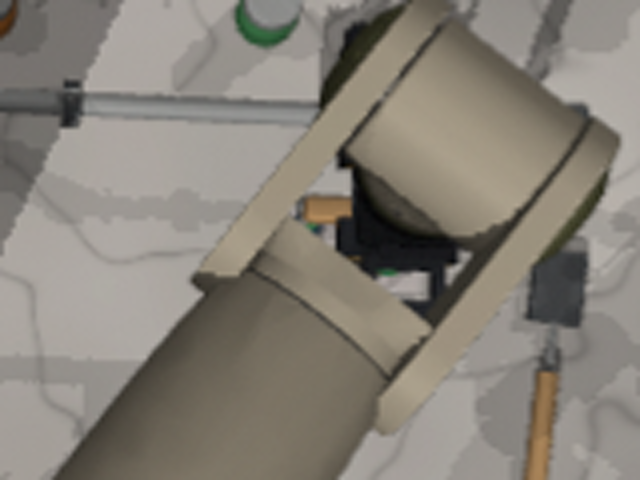

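Lips are visible on the far (+x) side of the uprights, at about (290,375) and (430,320), so the orientation is confirmed. I'll compute the rail axis near y = −260.

Run:
```python
from h import *
t0=load('top0');s=load('scene4');s0=load('scene0')
f=lambda a:np.round(np.array(a)*1000,1)
P=np.array([plane(t0,u,v,.2) for u,v in((330,175.7),(370,177.8),(395,178.95),(410,179.6))]);print(f(P))
k=np.polyfit(P[:,1],P[:,0],1);print('x at y -.26:',np.polyval(k,-.26),'at -.0725',np.polyval(k,-.0725),'ang',90-np.degrees(np.arctan(k[0])))
# scene check: rail center columns
g=cv2.cvtColor(s0['pixels'],cv2.COLOR_BGR2GRAY).astype(int)
for y in(-.2,-.26,-.3):
  p=proj(s0,[np.polyval(k,y),y,.2]); u=int(round(p[0])); v=int(round(p[1])); print(y,p.round(1),u,v-7,list(g[v-7:v+8,u]))
# measured grip in scene4 and top4: tray, grip left end
print('grip -y end pred',((proj(s,[.5158+.047*.037,-.2595-.047,.290])-[150,110])*4).round())
```

```text
[[ 601.  -105.7  200. ]
 [ 596.3 -211.2  200. ]
 [ 593.9 -277.1  200. ]
 [ 592.6 -316.6  200. ]]
x at y -.26: 0.5946523532912205 at -.0725 0.6021557714307929 ang 87.70834712014805
-0.2 [279.4 210.9] 279 204 [np.int64(106), np.int64(108), np.int64(117), np.int64(116), np.int64(110), np.int64(116), np.int64(119), np.int64(119), np.int64(112), np.int64(108), np.int64(98), np.int64(105), np.int64(121), np.int64(127), np.int64(130)]
-0.26 [254.9 220. ] 255 213 [np.int64(199), np.int64(198), np.int64(183), np.int64(159), np.int64(134), np.int64(119), np.int64(121), np.int64(118), np.int64(115), np.int64(109), np.int64(121), np.int64(150), np.int64(178), np.int64(177), np.int64(158)]
-0.3 [237.9 226.3] 238 219 [np.int64(207), np.int64(209), np.int64(203), np.int64(198), np.int64(187), np.int64(168), np.int64(143), np.int64(132), np.int64(120), np.int64(114), np.int64(112), np.int64(131), np.int64(170), np.int64(194), np.int64(204)]
grip -y end pred [259. 263.]
```

Request:
{"method": "servo_tool", "body": {
  "moves": [
    [[12,0,0,0,0,0],[26,0,0,0,0,0],[40,0,0,0,0,0],[52,0,0,0,0,0],[62,0,0,0,0,0],[70,0,0,0,0,0],[76,0,0,0,0,0],[79,0,0,0,0,0],[79,0,0,0,0,0],[79,0,0,0,0,0],[79,0,0,0,0,0]]
  ]
}}

```text
clock: 9.57
ee_pos: [0.5949, -0.2599, 0.2605]
orientation: [[0.0, 0.999, -0.037], [-0.0, -0.037, -0.999], [-1.0, 0.0, 0.0]]
contact_force: [-0.0, 1.5, -3.4]
opening: 0.0155
```

Run:
```python
from h import *
s=snap('scene','scene5')
cv2.imwrite('pics/d9.png',cv2.resize(s['pixels'][140:260,180:320],None,fx=5,fy=5,interpolation=cv2.INTER_CUBIC))
```

```text
(no output)
```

View pics/d9.png

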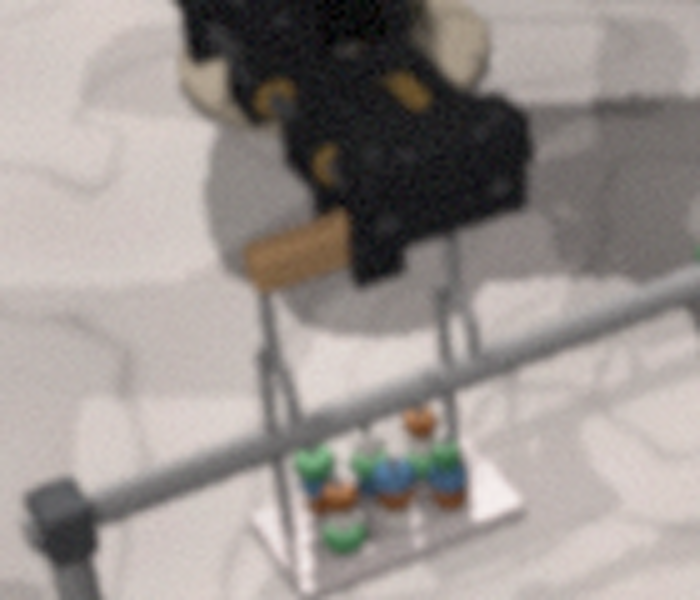

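The rail passes in front of the uprights with the lip tips just above it, and there's no contact force. Lower.

Request:
{"method": "servo_tool", "body": {
  "moves": [
    [[0,0,-8,0,0,0],[0,0,-16,0,0,0],[0,0,-24,0,0,0],[0,0,-30,0,0,0],[0,0,-31,0,0,0],[0,0,-31,0,0,0]]
  ]
}}

```text
clock: 10.38
ee_pos: [0.5951, -0.2599, 0.2295]
orientation: [[0.0, 0.999, -0.037], [-0.0, -0.037, -0.999], [-1.0, 0.0, 0.0]]
contact_force: [-0.3, 0.4, -2.1]
opening: 0.0156
```

Request:
{"method": "servo_tool", "body": {
  "moves": [
    [[0,0,-1,0,0,0],[0,0,-2,0,0,0],[0,0,-3,0,0,0],[0,0,-3,0,0,0]]
  ]
}}

```text
clock: 10.88
ee_pos: [0.5951, -0.2599, 0.2267]
orientation: [[0.0, 0.999, -0.037], [-0.0, -0.037, -0.999], [-1.0, 0.001, 0.0]]
contact_force: [-0.3, 1.2, -0.8]
opening: 0.0158
```

Run:
```python
from h import *
s=snap('scene','scene6')
cv2.imwrite('pics/d10.png',cv2.resize(s['pixels'][140:260,180:320],None,fx=5,fy=5,interpolation=cv2.INTER_CUBIC))
```

```text
(no output)
```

View pics/d10.png

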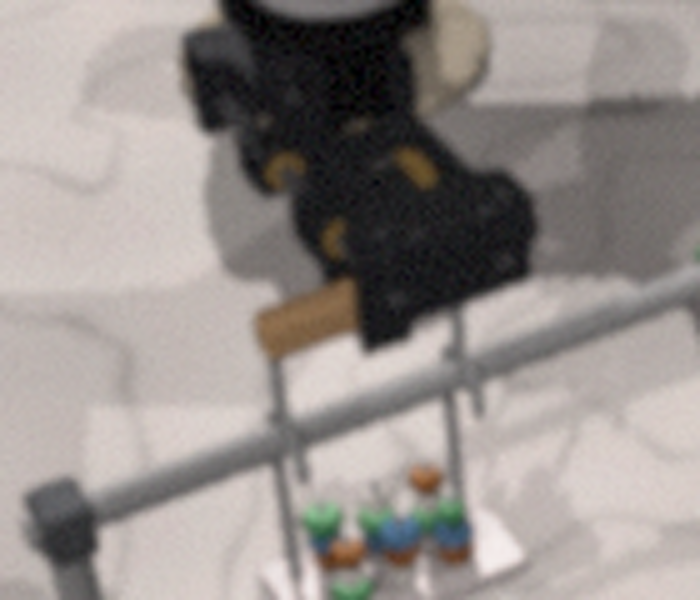

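The lips are now in front of the rail, at (300,460) and (478,400), so it is hooked. Slide to about 10 mm short of the collar.

Request:
{"method": "servo_tool", "body": {
  "moves": [
    [[0,0,-1,0,0,0],[0.4,8,-1,0,0,0],[0.8,20,-1,0,0,0],[1.5,36,-1,0,0,0],[2,52,-1,0,0,0],[2.8,68,-1,0,0,0],[3.4,84,-1,0,0,0],[4,100,-1,0,0,0],[4.5,113,-1,0,0,0],[5,122,-1,0,0,0],[5,126,-1,0,0,0],[5,126,-1,0,0,0],[5,126,-1,0,0,0]]
  ]
}}

```text
clock: 12.55
ee_pos: [0.6001, -0.1336, 0.2265]
orientation: [[0.001, 0.999, -0.037], [-0.0, -0.037, -0.999], [-1.0, 0.001, 0.0]]
contact_force: [-1.5, 1.2, 6.7]
opening: 0.0156
```

Run:
```python
from h import *
s=snap('scene','scene7')
cv2.imwrite('pics/d11.png',cv2.resize(s['pixels'][120:240,230:370],None,fx=5,fy=5,interpolation=cv2.INTER_CUBIC))
t=snap('top','top7');cv2.imwrite('pics/d11t.png',cv2.resize(t['pixels'][140:240,280:420],None,fx=5,fy=5,interpolation=cv2.INTER_CUBIC))
```

```text
(no output)
```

View pics/d11.png

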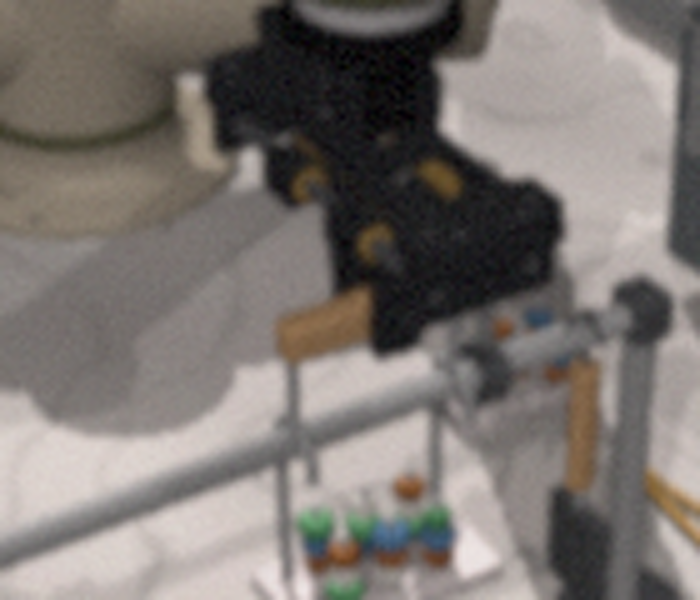

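View pics/d11t.png

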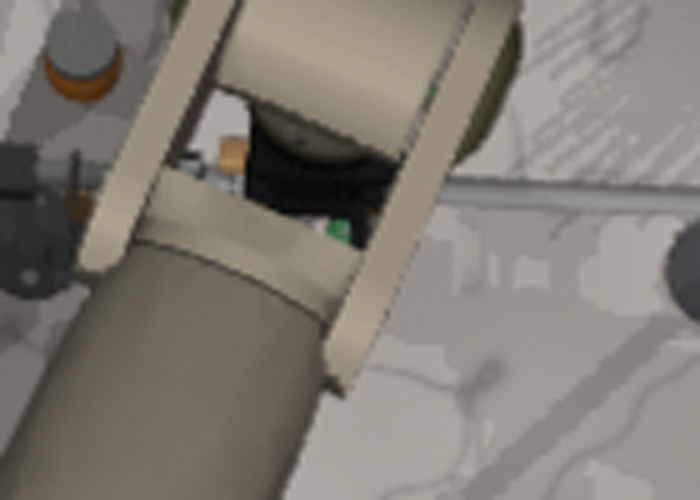

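Request:
{"method": "servo_tool", "body": {
  "moves": [
    [[0,0,0.5,0,0,0],[0.1,1.5,0.5,0,0,0],[0.1,3,0.5,0,0,0],[0.2,4.5,0.5,0,0,0],[0.2,5,0.5,0,0,0],[0.2,5,0.5,0,0,0]]
  ]
}}

```text
clock: 13.4
ee_pos: [0.6002, -0.1299, 0.2265]
orientation: [[0.001, 0.999, -0.038], [-0.002, -0.038, -0.999], [-1.0, 0.001, 0.002]]
contact_force: [-2.8, -4.2, 5.9]
opening: 0.0158
```

Request:
{"method": "servo_tool", "body": {
  "moves": [
    [[0.1,1,0,0,0,0],[0.1,2,0,0,0,0],[0.1,3,0,0,0,0],[0.1,3,0,0,0,0]]
  ]
}}

```text
clock: 13.9
ee_pos: [0.6003, -0.1267, 0.2265]
orientation: [[0.001, 0.999, -0.038], [-0.002, -0.038, -0.999], [-1.0, 0.001, 0.002]]
contact_force: [-2.8, -3.9, 6.1]
opening: 0.0157
```

Request:
{"method": "servo_tool", "body": {
  "moves": [
    [[0,0.8,0,0,0,0],[0.1,1.6,0,0,0,0],[0.1,2,0,0,0,0],[0.1,2,0,0,0,0]]
  ]
}}

```text
clock: 14.4
ee_pos: [0.6004, -0.1249, 0.2265]
orientation: [[0.001, 0.999, -0.038], [-0.002, -0.038, -0.999], [-1.0, 0.001, 0.002]]
contact_force: [-2.1, -4.2, 4.9]
opening: 0.0156
```

Request:
{"method": "servo_tool", "body": {
  "moves": [
    [[0,0.8,0,0,0,0],[0.1,1.5,0,0,0,0],[0.1,1.5,0,0,0,0],[0.1,1.5,0,0,0,0]]
  ]
}}

```text
clock: 14.9
ee_pos: [0.6005, -0.1236, 0.2265]
orientation: [[0.001, 0.999, -0.038], [-0.003, -0.038, -0.999], [-1.0, 0.001, 0.002]]
contact_force: [-3.3, -5.1, 6.1]
opening: 0.0157
```

Request:
{"method": "servo_tool", "body": {
  "moves": [
    [[0,0.8,0,0,0,0],[0.1,1.5,0,0,0,0],[0.1,1.5,0,0,0,0],[0.1,1.5,0,0,0,0]]
  ]
}}

```text
clock: 15.4
ee_pos: [0.6006, -0.1233, 0.2267]
orientation: [[0.001, 0.999, -0.039], [-0.005, -0.039, -0.999], [-1.0, 0.001, 0.005]]
contact_force: [-3.2, -10.7, 6.8]
opening: 0.0156
```

Run:
```python
from h import *
s=snap('scene','scene8')
cv2.imwrite('pics/d12.png',cv2.resize(s['pixels'][160:220,270:350],None,fx=9,fy=9,interpolation=cv2.INTER_CUBIC))
print(env.read_state()['contact_force'])
```

```text
[-3.81564643 -9.04007943  5.95808035]
```

View pics/d12.png

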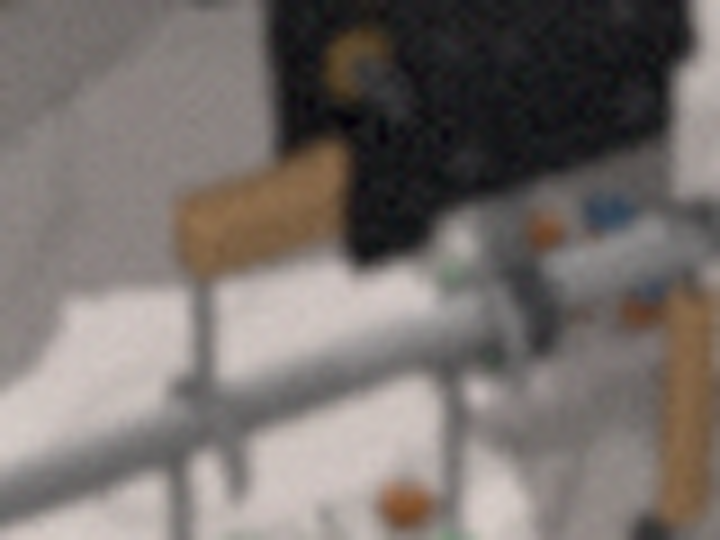

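Force jumped and motion stalled at y=−123.3 mm, against an expected −123.5, so the hook is on the collar. Unload slightly, keep the y push, and open.

Request:
{"method": "servo_tool", "body": {
  "moves": [
    [[0,0,0.5,0,0,0],[0,0,0.8,0,0,0],[0,0,0.8,0,0,0]]
  ]
}}

```text
clock: 15.82
ee_pos: [0.6005, -0.123, 0.2269]
orientation: [[0.0, 0.999, -0.039], [-0.004, -0.039, -0.999], [-1.0, 0.0, 0.004]]
contact_force: [-3.0, -9.3, 3.4]
opening: 0.0155
```

Request:
{"method": "servo_tool", "body": {
  "moves": [
    [[0,0,0,0,0,0],[0,0,0,0,0,0],[0,0,0,0,0,0],[0,0,0,0,0,0],[0,0,0,0,0,0],[0,0,0,0,0,0],[0,0,0,0,0,0],[0,0,10,0,0,0],[0,0,30,0,0,0],[0,0,60,0,0,0],[0,0,90,0,0,0],[0,0,110,0,0,0],[0,0,110,0,0,0]]
  ],
  "grip": -1
}}

```text
clock: 17.45
ee_pos: [0.6009, -0.121, 0.3385]
orientation: [[0.004, 0.999, -0.037], [-0.001, -0.037, -0.999], [-1.0, 0.004, 0.001]]
contact_force: [0.3, 0.6, -1.2]
opening: 0.0881
```

Run:
```python
from h import *
s=snap('scene','scene9')
cv2.imwrite('pics/d13.png',cv2.resize(s['pixels'][160:240,260:360],None,fx=7,fy=7,interpolation=cv2.INTER_CUBIC))
print(env.read_state()['qpos'])
```

```text
[-2.24355545e+01  2.60160676e+01  4.92427123e+01  8.17230458e-04
  1.04682527e+02 -2.02989476e+01]
```

View pics/d13.png

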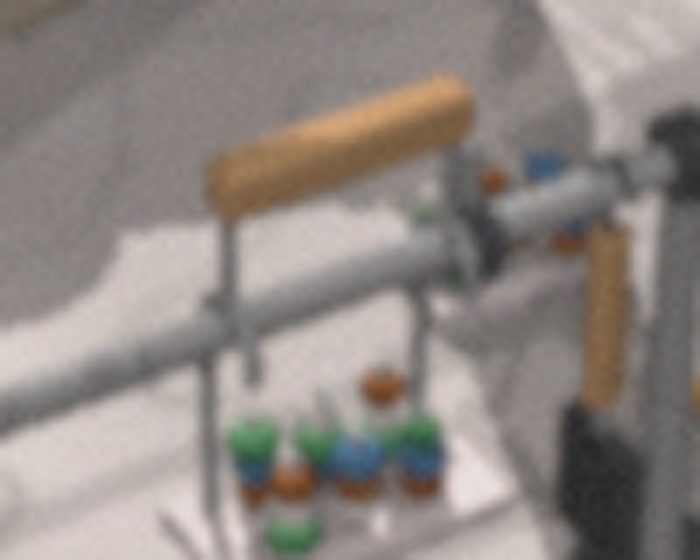

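Carrier hangs on the rail with its hook at the collar. Next, the pre-grasp pose for the knob, tilted 30° to come from the front.

Run:
```python
import numpy as np
from scipy.spatial.transform import Rotation as R
kx=np.array([np.cos(np.radians(2.4)),np.sin(np.radians(2.4)),0])
for a in(10,20,30):
  print((R.from_rotvec(np.radians(a)*kx)*R.from_euler('z',np.radians(4.5))).as_rotvec(degrees=True).round(2))
```

```text
[10.    0.03  4.49]
[20.01  0.05  4.45]
[30.01  0.08  4.4 ]
```

Request:
{"method": "servo_tool", "body": {
  "moves": [
    [[-8,20,0,2,0,1],[-20,55,0,6,0.2,3],[-35,95,0,10,0,4.5],[-50,135,-10,15,0,4.5],[-65,175,-30,20,0,4.5],[-80,210,-55,25,0,4.5],[-93,240,-85,28,0,4.4],[-102,262,-110,30,0,4.4],[-106,270,-122,30,0,4.4],[-106,270,-122,30,0,4.4],[-106,270,-122,30,0,4.4]]
  ]
}}

```text
clock: 18.88
ee_pos: [0.4946, 0.1492, 0.2151]
orientation: [[-0.019, 0.999, 0.036], [0.5, 0.041, -0.865], [-0.866, 0.002, -0.5]]
contact_force: [-0.0, -0.1, 0.8]
opening: 0.088
```

Run:
```python
from h import *
s=snap('scene','scene10');t=snap('top','top10')
cv2.imwrite('pics/e1.png',cv2.resize(s['pixels'][60:220,300:500],None,fx=4,fy=4,interpolation=cv2.INTER_CUBIC)[:600])
cv2.imwrite('pics/e1t.png',cv2.resize(t['pixels'][140:290,150:350],None,fx=4,fy=4,interpolation=cv2.INTER_CUBIC))
st=env.read_state()
print(st['qpos'])
p=st['ee_pos'];O=st['orientation']
for nm,g in(('tool',p-.032*O[:,0]),('world',p+.003*O[:,0]+[0,0,.035])):
  tip=g+.019*O[:,0]
  for y in(-.05,0,.05): q=tip+y*O[:,1]; print(nm,y,((proj(s,q)-[300,60])*4).round(),((proj(t,q)-[150,140])*4).round())
```

```text
[-11.71567927  19.05404648  86.38239822  29.24991133  83.38434333
 -19.81192113]
tool -0.05 [228. 291.] [333. 371.]
tool 0 [276. 320.] [332. 293.]
tool 0.05 [328. 349.] [332. 216.]
world -0.05 [247. 279.] [304. 371.]
world 0 [296. 306.] [304. 292.]
world 0.05 [347. 336.] [304. 215.]
```

View pics/e1.png

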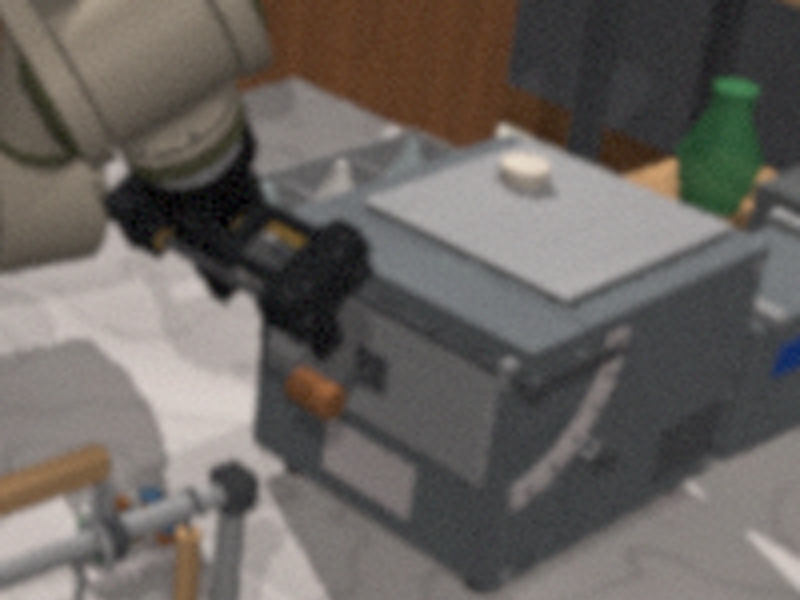

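View pics/e1t.png

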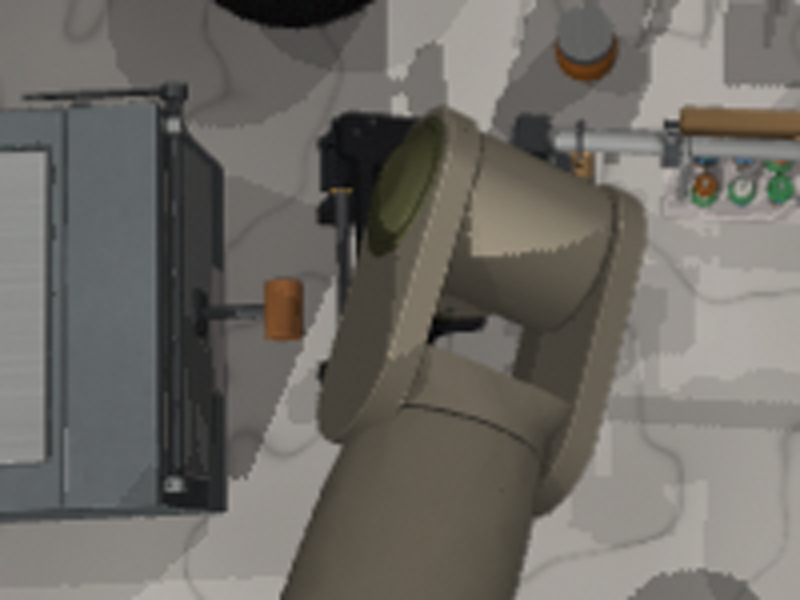

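The fingertips at (325,350) in the scene and x≈325 in the top view match the offset lying along the tool axis (grasp point = reported TCP − 32 mm along tool x). Advance along the axis onto the knob.

Request:
{"method": "servo_tool", "body": {
  "moves": [
    [[0,8,-14,0,0,0],[0,18,-30,0,0,0],[-1,28,-46,0,0,0],[-1,38,-62,0,0,0],[-1.5,46,-76,0,0,0],[-1.5,52,-85,0,0,0],[-1.5,54,-89,0,0,0],[-1.5,54,-89,0,0,0],[-1.5,54,-89,0,0,0]]
  ]
}}

```text
clock: 20.1
ee_pos: [0.4934, 0.2029, 0.1261]
orientation: [[-0.019, 0.999, 0.036], [0.499, 0.041, -0.865], [-0.866, 0.002, -0.5]]
contact_force: [1.2, -0.1, 0.2]
opening: 0.0884
```

Run:
```python
from h import *
s=snap('scene','scene11');t=snap('top','top11')
a=cv2.resize(s['pixels'][110:200,340:450],None,fx=4,fy=4,interpolation=cv2.INTER_CUBIC)
b=cv2.resize(t['pixels'][170:260,180:270],None,fx=4,fy=4,interpolation=cv2.INTER_CUBIC)
cv2.imwrite('pics/e2.png',np.hstack([a,b])[:, :800])
```

```text
(no output)
```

View pics/e2.png

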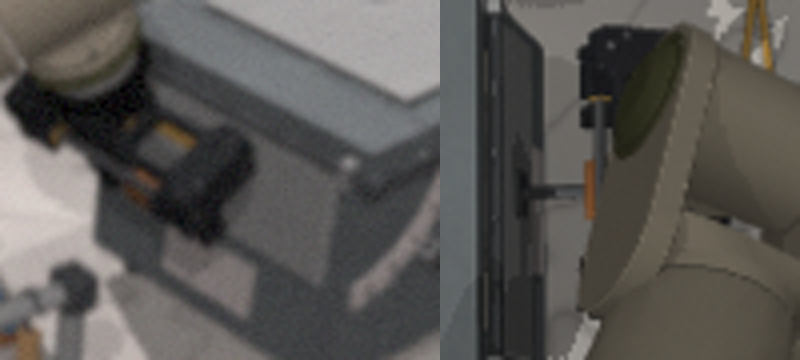

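Knob lies between the fingers. Close.

Request:
{"method": "servo_tool", "body": {
  "moves": [
    [[0,0,0,0,0,0],[0,0,0,0,0,0],[0,0,0,0,0,0],[0,0,0,0,0,0],[0,0,0,0,0,0],[0,0,0,0,0,0]]
  ],
  "grip": 1,
  "squeeze": 30
}}

```text
clock: 20.95
ee_pos: [0.4933, 0.2031, 0.1257]
orientation: [[-0.019, 0.999, 0.036], [0.499, 0.041, -0.865], [-0.866, 0.002, -0.5]]
contact_force: [1.6, 0.4, 0.2]
opening: 0.0394
```

Run:
```python
import numpy as np
from h import env
from scipy.spatial.transform import Rotation as R
st=env.read_state(); p=st['ee_pos'];O=st['orientation']; print(st['opening'],p.round(4),st['contact_force'].round(1))
kx=np.array([np.cos(np.radians(2.4)),np.sin(np.radians(2.4)),0]);ky=np.array([-kx[1],kx[0],0])
H=np.array([.4936,.1875,.155])+.062*ky; H[2]=.205; print(H)
for d in range(3,50,3):
  Q=R.from_rotvec(-np.radians(d)*kx)
  n=H+Q.apply(p-H)
  print(d,((n-p)*1000).round(1),Q.as_rotvec(degrees=True).round(2))
```

```text
0.039422705263823216 [0.4933 0.2031 0.1257] [1.6 0.4 0.2]
[0.49100371 0.24944562 0.205     ]
3 [ 0.2 -4.1  2.5] [-3.   -0.13 -0.  ]
6 [ 0.3 -8.   5.3] [-5.99 -0.25 -0.  ]
9 [  0.5 -11.8   8.2] [-8.99 -0.38 -0.  ]
12 [  0.6 -15.5  11.4] [-11.99  -0.5   -0.  ]
15 [  0.8 -18.9  14.7] [-14.99  -0.63  -0.  ]
18 [  0.9 -22.2  18.2] [-17.98  -0.75  -0.  ]
21 [  1.1 -25.3  21.9] [-20.98  -0.88  -0.  ]
24 [  1.2 -28.2  25.7] [-23.98  -1.01  -0.  ]
27 [  1.3 -30.9  29.7] [-26.98  -1.13  -0.  ]
30 [  1.4 -33.4  33.8] [-29.97  -1.26  -0.  ]
33 [  1.5 -35.7  38.1] [-32.97  -1.38  -0.  ]
36 [  1.6 -37.7  42.4] [-35.97  -1.51  -0.  ]
39 [  1.7 -39.5  46.9] [-38.97  -1.63  -0.  ]
42 [  1.7 -41.1  51.4] [-41.96  -1.76  -0.  ]
45 [  1.8 -42.4  56.1] [-44.96  -1.88  -0.  ]
48 [  1.8 -43.5  60.8] [-47.96  -2.01  -0.  ]
```

Gripped (39.4 mm). Raise to 30° along the arc.

Request:
{"method": "servo_tool", "body": {
  "moves": [
    [[0.2,-4,2.5,-3,-0.1,0],[0.3,-8,5.3,-6,-0.25,0],[0.5,-11.8,8.2,-9,-0.4,0],[0.6,-15.5,11.4,-12,-0.5,0],[0.8,-18.9,14.7,-15,-0.6,0],[0.9,-22.2,18.2,-18,-0.75,0],[1.1,-25.3,21.9,-21,-0.9,0],[1.2,-28.2,25.7,-24,-1,0],[1.3,-30.9,29.7,-27,-1.1,0],[1.4,-33.4,33.8,-30,-1.25,0],[1.4,-33.4,33.8,-30,-1.25,0],[1.4,-33.4,33.8,-30,-1.25,0]]
  ]
}}

```text
clock: 22.45
ee_pos: [0.495, 0.1691, 0.1592]
orientation: [[0.002, 0.999, 0.042], [-0.002, 0.042, -0.999], [-1.0, 0.002, 0.002]]
contact_force: [3.3, -3.8, -4.2]
opening: 0.0393
```

Run:
```python
from h import *
s=snap('scene','scene12');t=snap('top','top12')
cv2.imwrite('pics/e3.png',cv2.resize(s['pixels'][130:200,400:490],None,fx=8,fy=8,interpolation=cv2.INTER_CUBIC))
cv2.imwrite('pics/e3b.png',cv2.resize(s['pixels'][60:230,250:500],None,fx=3,fy=3,interpolation=cv2.INTER_CUBIC))
```

```text
(no output)
```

View pics/e3.png

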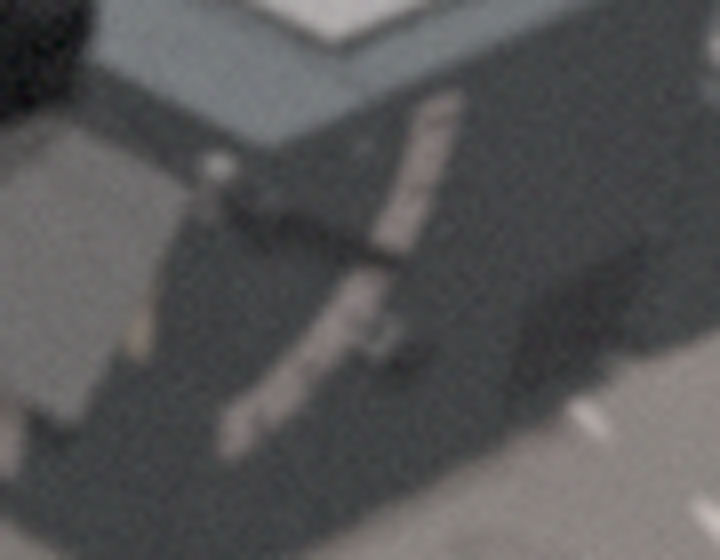

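View pics/e3b.png

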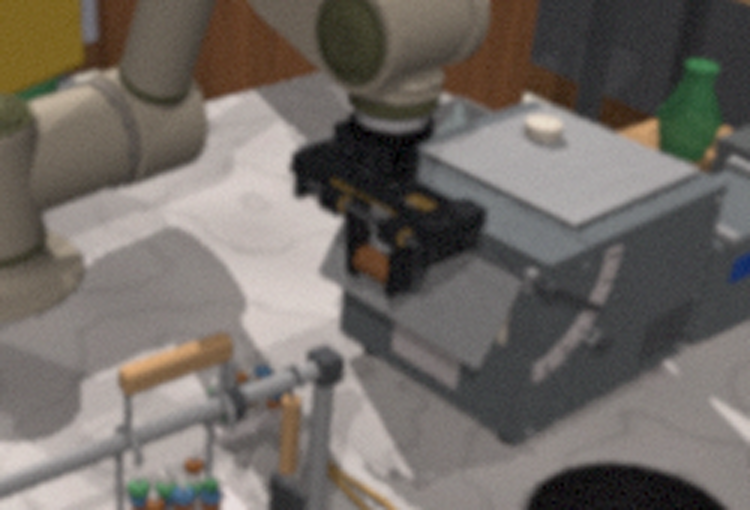

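Run:
```python
from h import *
s=load('scene12')
ky=np.array([-.042,.999,0]);hb=np.array([.6333,.2557,.205])
pt=lambda d,r=.1: proj(s,hb+r*(ky*np.cos(np.radians(d))-np.array([0,0,np.sin(np.radians(d))])))
g=cv2.cvtColor(s['pixels'],cv2.COLOR_BGR2GRAY)
print('hub',((proj(s,hb)-[400,130]+.5)*8).round())
for d in range(24,56,3): print(d,((pt(d)-[400,130]+.5)*8).round())
c=cv2.resize(s['pixels'][145:190,425:470],None,fx=13,fy=13,interpolation=cv2.INTER_CUBIC)
c=np.clip((c.astype(float)-30)*1.8,0,255).astype(np.uint8)
cv2.imwrite('pics/e4.png',c)
```

```text
hub [279. 218.]
24 [429. 238.]
27 [423. 251.]
30 [416. 264.]
33 [409. 278.]
36 [401. 290.]
39 [393. 303.]
42 [385. 316.]
45 [377. 328.]
48 [368. 340.]
51 [359. 351.]
54 [350. 363.]
```

View pics/e4.png

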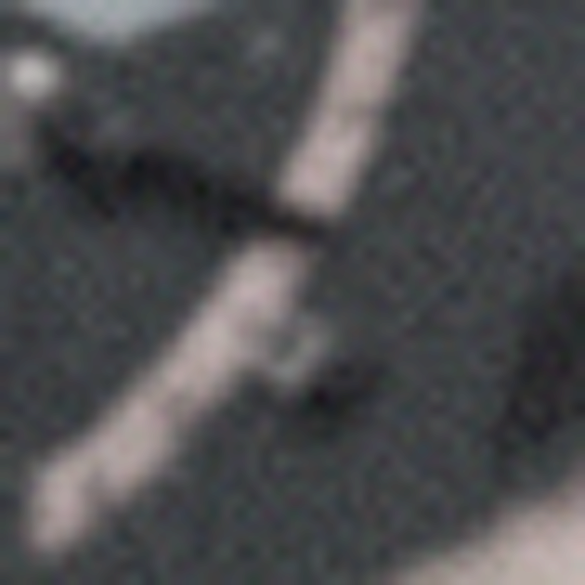

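The pointer tip reads 30°, matching the command, and the clip lies radially at about 43–45°. Go to 41°.

Request:
{"method": "servo_tool", "body": {
  "moves": [
    [[0.1,-2.3,4.3,-3,-0.1,0],[0.2,-4.3,8.6,-6,-0.25,0],[0.3,-6.1,13.1,-9,-0.4,0],[0.3,-7.2,16.1,-11,-0.5,0],[0.3,-7.2,16.1,-11,-0.5,0],[0.3,-7.2,16.1,-11,-0.5,0]]
  ]
}}

```text
clock: 23.3
ee_pos: [0.4953, 0.1618, 0.1754]
orientation: [[0.011, 0.999, 0.041], [-0.193, 0.042, -0.98], [-0.981, 0.003, 0.193]]
contact_force: [3.8, -5.7, -3.3]
opening: 0.0394
```

Run:
```python
from h import *
ims=[snap('scene',f'scene13_{i}')['pixels'].astype(float) for i in range(6)]
m=np.mean(ims,0); np.save('pics/m13.npy',m)
c=cv2.resize(m[145:190,425:470],None,fx=13,fy=13,interpolation=cv2.INTER_CUBIC)
cv2.imwrite('pics/e5.png',np.clip((c-30)*1.8,0,255).astype(np.uint8))
```

```text
(no output)
```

View pics/e5.png

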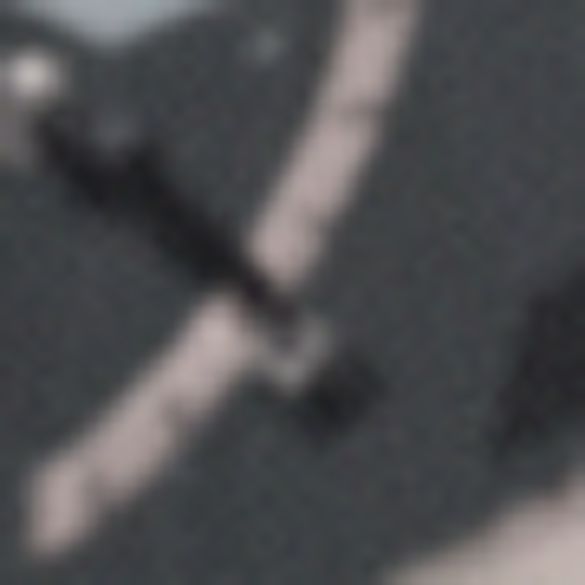

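Run:
```python
from h import *
s=load('scene13_0')
fs=[load(f'scene{i}')['pixels'].astype(float) for i in range(12)]
m0=np.mean(fs,0); m1=np.load('pics/m13.npy')
def z(m): return np.clip((cv2.resize(m[157:182,432:457],None,fx=16,fy=16,interpolation=cv2.INTER_CUBIC)-30)*1.9,0,255).astype(np.uint8)
cv2.imwrite('pics/e6.png',np.hstack([z(m0),z(m1)]))
Z=lambda p:((p-[432,157]+.5)*16).round()
kx=np.array([.999,.042,0]);ky=np.array([-.042,.999,0]);hb=np.array([.6333,.2557,.205])
for off in(-.01,-.005,0,.005):
  for d in(41,44,47): print(off,d,Z(proj(s,hb+kx*off+.1*(ky*np.cos(np.radians(d))-np.array([0,0,np.sin(np.radians(d))])))+[-2,.5]))
```

```text
-0.01 41 [188. 174.]
-0.01 44 [171. 199.]
-0.01 47 [154. 223.]
-0.005 41 [209. 187.]
-0.005 44 [193. 211.]
-0.005 47 [176. 235.]
0 41 [231. 199.]
0 44 [215. 224.]
0 47 [197. 248.]
0.005 41 [253. 211.]
0.005 44 [237. 236.]
0.005 47 [219. 260.]
```

View pics/e6.png

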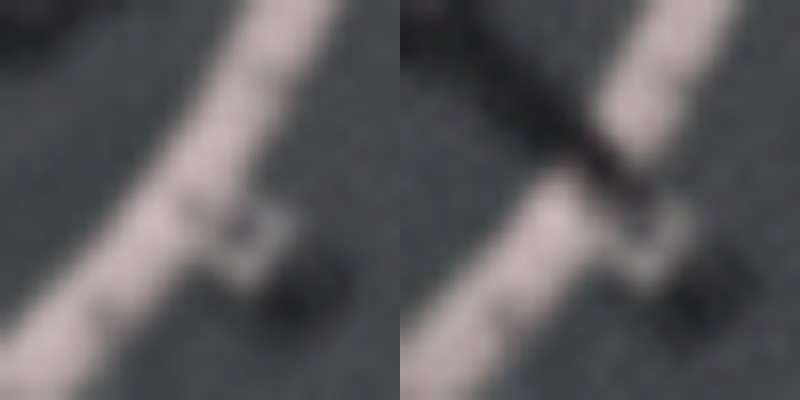

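Clip spans (200,210)–(290,275) in the zoom. Every reading of its tip and body gives 43–44°, so advance to about 43.3° and look.

Request:
{"method": "servo_tool", "body": {
  "moves": [
    [[0,-0.6,1.8,-1.2,-0.05,0],[0,-1.1,3.5,-2.3,-0.1,0],[0,-1.1,3.5,-2.3,-0.1,0],[0,-1.1,3.5,-2.3,-0.1,0]]
  ]
}}

```text
clock: 24.1
ee_pos: [0.4954, 0.1607, 0.1789]
orientation: [[0.013, 0.999, 0.04], [-0.232, 0.042, -0.972], [-0.973, 0.003, 0.232]]
contact_force: [3.8, -5.2, -4.2]
opening: 0.0396
```

Run:
```python
from h import *
m=np.mean([snap('scene',f'scene14_{i}')['pixels'].astype(float) for i in range(8)],0); np.save('pics/m14.npy',m)
m0=np.mean([load(f'scene{i}')['pixels'].astype(float) for i in range(12)],0)
z=lambda m: np.clip((cv2.resize(m[150:182,427:459],None,fx=12,fy=12,interpolation=cv2.INTER_CUBIC)-25)*2,0,255).astype(np.uint8)
cv2.imwrite('pics/e7.png',np.hstack([z(m0),z(m)]))
st=env.read_state();print(st['ee_pos'],st['contact_force'])
```

```text
[0.49536214 0.16070286 0.17891768] [ 3.04245843 -6.2572531  -4.57585489]
```

View pics/e7.png

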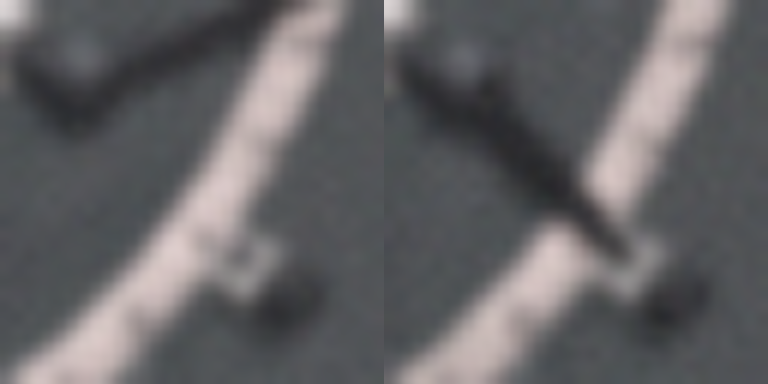

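Run:
```python
from h import *
m0=np.mean([load(f'scene{i}')['pixels'].astype(float) for i in range(13)],0); m=np.load('pics/m14.npy')
z=lambda m: np.clip((cv2.resize(m[163:179,437:453],None,fx=24,fy=24,interpolation=cv2.INTER_LANCZOS4)-35)*2.2,0,255).astype(np.uint8)
cv2.imwrite('pics/e8.png',np.hstack([z(m0),z(m)]))
# pointer axis by weighted darkness where differs from m0
for nm,a in(('41',np.load('pics/m13.npy')),('43.3',m),('30',load('scene12')['pixels'].astype(float))):
  d=(m0-a).mean(2); y,x=np.nonzero(d>14); k=(x>436)&(x<453)&(y>156)&(y<177)
  # light dial part crossing
  pts=np.c_[x[k],y[k]].astype(np.float32); l=cv2.fitLine(pts,cv2.DIST_L2,0,.01,.01).ravel(); far=pts[np.argsort(pts@l[:2])[-3:]]
  print(nm,len(pts),'slope',l[1]/l[0],'pt',l[2:],'far',far.mean(0))
s=load('scene12');kx=np.array([.999,.042,0]);ky=np.array([-.042,.999,0]);hb=np.array([.6333,.2557,.205])
P=lambda d,r,off=0:proj(s,hb+kx*off+r*(ky*np.cos(np.radians(d))-np.array([0,0,np.sin(np.radians(d))])))
for d in(30,41,43.3,45): a,b=P(d,.06),P(d,.1); print(d,'pred slope',(b-a)[1]/(b-a)[0],'tip+shift',b+[-2,.5])
```

```text
41 52 slope 0.8473763 pt [442.17307 165.40384] far [446.66666 169.     ]
43.3 53 slope 1.1194566 pt [441.66037 166.07547] far [445.      170.66667]
30 43 slope 0.3628737 pt [445.02325 161.67442] far [449.33334 163.33333]
30 pred slope 0.34145583095125126 tip+shift [449.47458953 163.05615196]
41 pred slope 0.8625319442427022 tip+shift [445.96173647 168.93422538]
43.3 pred slope 1.0087227950602171 tip+shift [445.16506379 170.11585988]
45 pred slope 1.129167055652847 tip+shift [444.56385169 170.97653621]
```

View pics/e8.png

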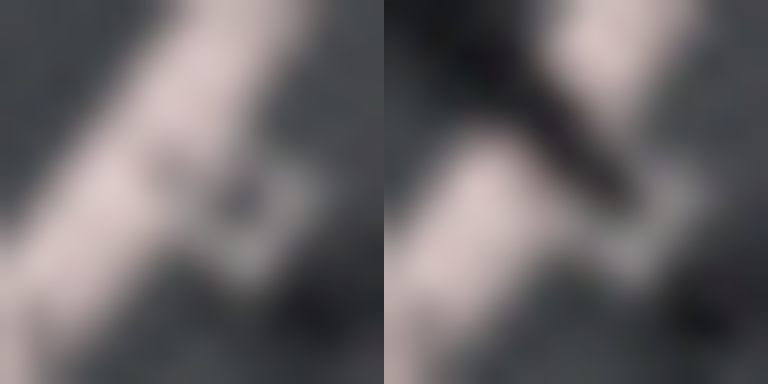

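Run:
```python
from h import *
from scipy.optimize import least_squares
s=load('scene12');kx=np.array([.999,.042,0]);ky=np.array([-.042,.999,0]);hb=np.array([.6333,.2557,.205])
P=lambda d,r,off=0:proj(s,hb+kx*off+r*(ky*np.cos(np.radians(d))-np.array([0,0,np.sin(np.radians(d))])))+[-2,.5]
T=np.array([[451.5,152.4],[448.6,161.2],[443.75,169.5],[438.2,175.3]])
# angle/radius of each tick for several dial-plane offsets
for off in(-.012,-.009,-.006,-.003,0,.004):
  out=[]
  for q in list(T)+[np.array([437+245/24-.5,163+215/24-.5])]:
    r=least_squares(lambda v:P(v[0],v[1]/1000,off)-q,[40,95]).x; out.append(tuple(r.round(1)))
  print(off,out)
```

```text
-0.012 [(np.float64(14.4), np.float64(107.1)), (np.float64(28.8), np.float64(112.7)), (np.float64(42.6), np.float64(113.4)), (np.float64(55.0), np.float64(107.9)), (np.float64(41.8), np.float64(135.1))]
-0.009 [(np.float64(13.4), np.float64(101.8)), (np.float64(28.5), np.float64(107.1)), (np.float64(43.0), np.float64(107.8)), (np.float64(56.0), np.float64(102.6)), (np.float64(42.1), np.float64(129.4))]
-0.006 [(np.float64(12.3), np.float64(96.6)), (np.float64(28.1), np.float64(101.5)), (np.float64(43.4), np.float64(102.2)), (np.float64(57.1), np.float64(97.3)), (np.float64(42.4), np.float64(123.7))]
-0.003 [(np.float64(11.0), np.float64(91.4)), (np.float64(27.8), np.float64(95.9)), (np.float64(43.8), np.float64(96.6)), (np.float64(58.3), np.float64(92.1)), (np.float64(42.7), np.float64(118.0))]
0 [(np.float64(9.6), np.float64(86.2)), (np.float64(27.4), np.float64(90.3)), (np.float64(44.3), np.float64(91.0)), (np.float64(59.6), np.float64(86.9)), (np.float64(43.1), np.float64(112.3))]
0.004 [(np.float64(7.5), np.float64(79.4)), (np.float64(26.7), np.float64(82.8)), (np.float64(45.1), np.float64(83.6)), (np.float64(61.7), np.float64(80.1)), (np.float64(43.6), np.float64(104.7))]
```

The pointer now points at the clip's centre: the clip measures 42.4–43.9° depending on its assumed plane, and the pointer about 43.3°. Last check of the whole scene before handing in.

Run:
```python
from h import *
t=snap('top','top15')
s=snap('scene','scene15'); s0=load('scene0')
cv2.imwrite('pics/f2.png',np.hstack([cv2.resize(s['pixels'][160:250,260:360],None,fx=4,fy=4,interpolation=cv2.INTER_CUBIC),cv2.resize(t['pixels'][150:240,270:370],None,fx=4,fy=4,interpolation=cv2.INTER_CUBIC)]))
# collar (dark) position before/after in top
g=lambda a:cv2.cvtColor(a['pixels'],cv2.COLOR_BGR2GRAY)[165:188,300:330]
print(env.read_state()['opening'],env.read_state()['clock'])
```

```text
0.03918207498178433 24.6
```

View pics/f2.png

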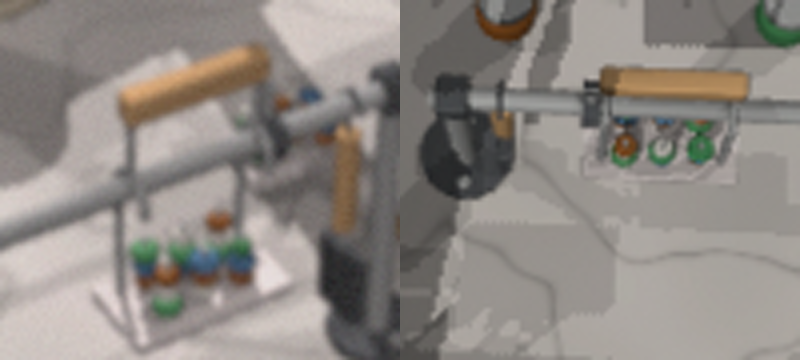

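View pics/top15.png

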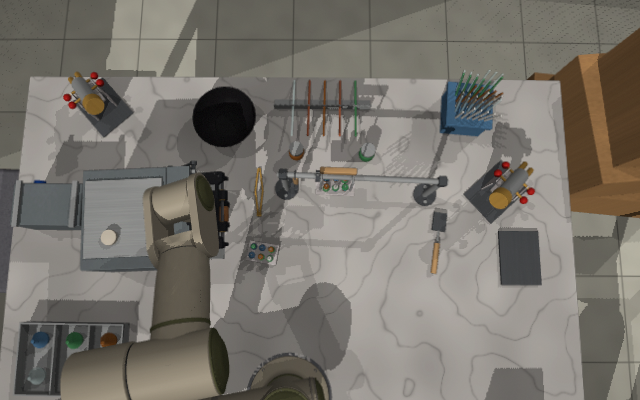

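Run:
```python
from h import *
t=load('top15');s=load('scene15');t0=load('top0')
f=lambda a:np.round(np.array(a)*1000,1)
h=cv2.cvtColor(t['pixels'],cv2.COLOR_BGR2HSV); m=cv2.inRange(h,(5,90,40),(22,255,255)); z=np.zeros_like(m); z[162:178,312:366]=m[162:178,312:366]
n,l,st,c=cv2.connectedComponentsWithStats(z); i=1+np.argmax(st[1:,4]); v,u=np.nonzero(l==i)
P=np.array([plane(t,a,b,.266)[:2] for a,b in zip(u,v)])*1000; print('grip',cv2.minAreaRect(P.astype(np.float32)),P.mean(0),'y ext',P[:,1].min(),P[:,1].max())
# collar: dark strip extents along row just above rail / on the rail
for a in(t0,t):
  g=cv2.cvtColor(a['pixels'],cv2.COLOR_BGR2GRAY).astype(int)
  for r in(172,173,179,180): print(r,list(map(int,g[r,310:328])))
  print()
cv2.imwrite('pics/f3.png',np.hstack([cv2.resize(a['pixels'][165:190,300:335],None,fx=11,fy=11,interpolation=cv2.INTER_CUBIC) for a in(t0,t)]))
```

```text
grip ((599.8132934570312, -122.85637664794922), (90.45923614501953, 16.91553497314453), 88.2130126953125) [ 599.86087465 -123.31912101] y ext -167.99675528410913 -77.80048606544801
172 [116, 118, 135, 137, 135, 129, 113, 129, 137, 128, 116, 165, 167, 167, 167, 167, 167, 168]
173 [107, 106, 111, 107, 93, 95, 109, 120, 126, 119, 81, 104, 122, 119, 119, 117, 116, 118]
179 [160, 160, 160, 159, 148, 100, 69, 72, 73, 91, 137, 159, 161, 160, 157, 143, 145, 145]
180 [166, 166, 165, 164, 154, 96, 64, 66, 69, 90, 141, 166, 166, 167, 167, 163, 164, 164]

172 [116, 117, 134, 136, 134, 127, 95, 93, 103, 94, 53, 61, 63, 78, 117, 129, 131, 138]
173 [106, 107, 110, 106, 92, 87, 66, 61, 67, 68, 63, 58, 49, 68, 108, 112, 111, 113]
179 [160, 160, 160, 158, 148, 100, 68, 71, 72, 80, 109, 137, 105, 80, 70, 86, 90, 84]
180 [165, 165, 165, 164, 153, 96, 64, 66, 69, 76, 109, 138, 107, 78, 61, 81, 48, 46]
```

View pics/f3.png

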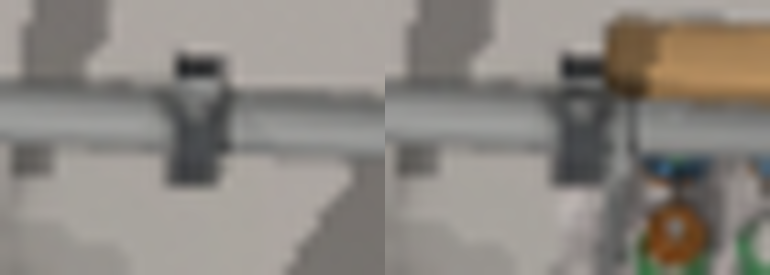

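Run:
```python
from h import *
t=load('top15');f=lambda a:np.round(np.array(a)*1000,1)
g=cv2.cvtColor(t['pixels'],cv2.COLOR_BGR2GRAY).astype(int)
for r in(174,175,176,177,178): print(r,list(map(int,g[r,312:332])))
for u in(314.7,317,319.2,319.6): print('collar',u,f(plane(t,u,179,.196)))
for u in(321,321.5,322,322.5): print('hook',u,f(plane(t,u,175,.214)))
s=load('scene15');cv2.imwrite('pics/f4.png',cv2.resize(np.mean([load(f'scene14_{i}')['pixels'] for i in range(8)],0)[180:210,305:345],None,fx=18,fy=18,interpolation=cv2.INTER_CUBIC))
```

```text
174 [127, 123, 103, 81, 81, 106, 93, 71, 72, 95, 82, 111, 114, 115, 113, 109, 99, 99, 100, 106]
175 [146, 142, 126, 95, 78, 99, 94, 63, 79, 110, 96, 127, 125, 128, 132, 121, 118, 117, 116, 117]
176 [157, 152, 144, 117, 74, 76, 74, 70, 103, 124, 102, 139, 138, 138, 138, 135, 134, 133, 133, 131]
177 [143, 140, 137, 114, 72, 72, 71, 75, 103, 130, 99, 142, 143, 144, 145, 145, 144, 145, 145, 144]
178 [131, 121, 121, 107, 74, 73, 75, 73, 89, 129, 86, 125, 126, 128, 130, 129, 130, 131, 131, 131]
collar 314.7 [592.5 -65.4 196. ]
collar 317 [592.6 -71.5 196. ]
collar 319.2 [592.6 -77.3 196. ]
collar 319.6 [592.7 -78.4 196. ]
hook 321 [599.6 -81.6 214. ]
hook 321.5 [599.6 -82.9 214. ]
hook 322 [599.6 -84.2 214. ]
hook 322.5 [599.6 -85.5 214. ][ WARN:0@0.803] global loadsave.cpp:1063 imwrite_ Unsupported depth image for selected encoder is fallbacked to CV_8U.
```

View pics/f4.png

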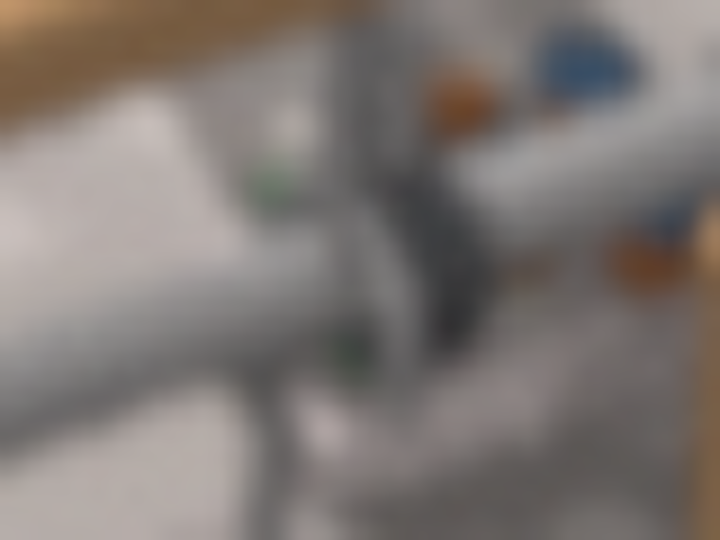

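The collar's pixels haven't changed. The hook rod is at y≈−81.6 mm against −81 mm expected at contact, and the scene view shows it lying on the collar's face. Handing in.

```bash
python3 -c "
from station import env
st=env.read_state();print(st['clock'],st['opening'],st['contact_force'])
print(env.close_job())"
```

```text
24.6 0.03918207498178433 [ 3.74601574 -5.94766698 -3.95504629]
the job is handed in; nothing more can be done
None
```

The carrier hangs on the rail with its hook against the collar, and I handed in at 24.6 s with the arm still holding the door at about 43.3° in line with the index clip.

**Carrier:** I lifted it by the grip and hooked it over the rail with its nearer hook about 140 mm short of the collar. I then slid it along until the push rose to about 10 N and it stalled, and let it go. The last pictures put the hook rod at y ≈ −81.6 mm, against about −81 mm expected at contact. The collar had not shifted in the top view. The other objects looked in place, though I did not measure each one.

**Door:** I raised it by the knob, and the gripper opening (39 mm) and the forces were steady at the end. The clip reads 42.4–43.9° depending on which plane it is assumed to lie in. Line fits to the pointer's slope scattered by a degree or so, the last one reading nearer 45°. The door-to-clip match is therefore good to about 1°, not exact.

**Failed check:** My first grasp closed on air. The fingertips sit about 35 mm further back along the tool than the stated geometry. I measured that in the pictures, corrected for it and confirmed it with the tool tilted, and nothing was disturbed.

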